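Clear the strip-down station

TASK

Clear the strip-down station for the next batch: slide the vise jaw open, lift the finished aluminium housing out and stand it upright on the floor of the empty compartment of the low crate, then push the jaw fully home again. Nest all the empty round grey tubs upright inside one another in size order, each resting on the floor of the next wider one, with the widest standing on the table.

Things in the scene. Friction and masses are not known exactly. Their poses are not given: they have to be found in the camera images.
- tub_a: open round grey plastic parts tub, the widest of up to five: rim outer diameter 164, height 68, wall 8 thick, floor 10 thick, sides taper to 150 outer diameter at the underside; origin at the centre of the underside, z up to the mouth
- tub_b: open round grey plastic parts tub, the second widest of up to five: rim outer diameter 136, height 76, wall 8 thick, floor 10 thick, sides taper to 122 outer diameter at the underside; origin at the centre of the underside, z up to the mouth; may be absent
- tub_c: open round grey plastic parts tub, the middle of up to five: rim outer diameter 108, height 84, wall 8 thick, floor 10 thick, sides taper to 94 outer diameter at the underside; origin at the centre of the underside, z up to the mouth; may be absent
- tub_d: open round grey plastic parts tub, the second narrowest of up to five: rim outer diameter 82, height 92, wall 8 thick, floor 10 thick, sides taper to 68 outer diameter at the underside; origin at the centre of the underside, z up to the mouth; may be absent
- tub_e: open round grey plastic parts tub, the narrowest of up to five: rim outer diameter 58, height 100, wall 8 thick, floor 10 thick, sides taper to 44 outer diameter at the underside; origin at the centre of the underside, z up to the mouth; may be absent
- housing: stripped device housing, bare aluminium: flange plate 64 (x) by 80 (y) by 12 thick with a finned body 44 (x) by 40 (y) rising from it to 66 overall; origin at the centre of the underside, z up. It starts in the vise, flange on the bed, its x along the vise's x
- vise: small blue bench vise with a steel bed fixed to the table, 240 (x) by 110 (y); origin at the centre of its underside, bed 40 above it; the jaw slides along its x axis and opens towards its -x end; fixed jaw on the +x side, top 70 above the table
- jaw (a joint): travel of the sliding jaw in m: 0 fully home (shut on the housing), grows as it opens towards the vise's -x, 0.05 fully open; stiff, about 4 N. A steel lip on the jaw reaches 7 mm over the edge of the housing's flange, and holds it down until the jaw is open by more than 10 mm
- jaw_grip (a point): top centre of the black upright grip of the sliding jaw: a square post 20 by 20, 48 high, moves with the jaw
- crate_bay (a point): centre of the floor of the empty compartment of the low parts crate fixed to the table; compartment 160 (x) by 122 (y) inside, walls 40 above this floor; the crate's other compartment, towards +y, is full of white covers

How it is judged (in metres and radians):
On the way, in this order (a step that is already met when the one before it is completed fails the run):
1. the jaw is slid open (over 10 mm) with the housing still on the vise bed (value of joint jaw above 0.01 m and z of housing in the frame of vise below 0.06 m and horizontal distance between housing and vise below 0.08 m), for 0.1 s.
2. the housing stands upright on the floor of the empty crate compartment (x of housing in the frame of crate_bay between -0.06 and 0.06 m and y of housing in the frame of crate_bay between -0.04 and 0.04 m and z of housing in the frame of crate_bay below 0.006 m and angle between housing's own z axis and vertical below 0.12 rad), for 0.2 s.
At the end, for the whole second after the job is handed in: every tub present stands upright (within 0.1 rad), at rest, inside every wider tub present and down on its floor (within 4 mm), the widest on the table; the housing stands upright (0.12 rad) at rest on the floor of the empty crate compartment; the jaw is home (within 5 mm) (all of step 2 and angle between each of tub_a, tub_b, tub_c, tub_d, tub_e's own z axis and vertical below 0.1 rad and height (world z) of tub_a below 0.01 m and linear speed of each of tub_a, tub_b, tub_c, tub_d, tub_e, housing below 0.02 m/s and horizontal distance between tub_b and tub_a below 0.012 m and z of tub_b in the frame of tub_a below 0.014 m and horizontal distance between tub_c and tub_a below 0.026 m and z of tub_c in the frame of tub_a below 0.024 m and horizontal distance between tub_d and tub_a below 0.039 m and z of tub_d in the frame of tub_a below 0.034 m and horizontal distance between tub_e and tub_a below 0.051 m and z of tub_e in the frame of tub_a below 0.044 m and horizontal distance between tub_c and tub_b below 0.012 m and z of tub_c in the frame of tub_b below 0.014 m and horizontal distance between tub_d and tub_b below 0.025 m and z of tub_d in the frame of tub_b below 0.024 m and horizontal distance between tub_e and tub_b below 0.037 m and z of tub_e in the frame of tub_b below 0.034 m and horizontal distance between tub_d and tub_c below 0.011 m and z of tub_d in the frame of tub_c below 0.014 m and horizontal distance between tub_e and tub_c below 0.023 m and z of tub_e in the frame of tub_c below 0.024 m and horizontal distance between tub_e and tub_d below 0.01 m and z of tub_e in the frame of tub_d below 0.014 m and value of joint jaw below 0.005 m); the robot touches nothing.
Of tub_b, tub_c, tub_d, tub_e only 3 to 4 are there at a start; the rules pass over those that are not, and their reading is None.
At some moment in a run one of tub_b, tub_c, tub_d may be knocked a few centimetres aside while the robot is not near it.
It also fails if it takes over 208 s, if anything falls off the work surface, if the arm or the gripper's body presses on something with over 40 N, if the wrist force passes 120 N, or if a joint passes its speed limit or range.

ROBOT

A 6-joint arm with a two-finger parallel gripper is mounted at the origin on the work surface. World frame = base frame: x ahead of the robot, y to its left, z up, the work surface at z = 0. Lengths are in mm, angles in degrees, forces in N, time in s.
With the tool pointing down it reaches from about 300 to 850 mm from the base axis. Payload 4.2 kg.
Tool frame: the origin (TCP) lies at the very end of the fingers, on their centre line; the grasp point (between the pads) lies env.grip_point_offset behind it (env.grip_point_offset is the distance from the TCP to the grasp point, in mm); z points along the fingers, y is the direction in which the jaws open and shut (so a half turn about z gives the same grasp; the last joint's range is limited). The gripper opens to 91 mm and grips with 3 to 60 N. Pads are 32 mm wide; open, the fingers measure 118 mm over their backs; the gripper's body (76 mm by 178 mm) begins 60 mm behind the grasp point.
Start: joints at [67.323, 18.312, 89.639, -0, 72.044, -1.146], TCP at [211.038, 534.889, 213.976] pointing down, gripper open.
Joint ranges: [-177.97, 177.97], [-48.28, 115.42], [12.27, 149.76], [-77.06, 257.06], [2.81, 150.46], [-146.56, 146.56]. Speed limits (degrees/s): [147.25, 147.25, 180, 180, 180, 180].

INTERFACE

Orientations are given as [roll, pitch, yaw] about the fixed x, y, z axes, in that order (R = Rz(yaw) Ry(pitch) Rx(roll)).
In Python, from workcell import env, grab_frame, camera_params gives the robot as it stands. The module is installed in compiled form; this text tells all that it offers.
- The arm moves only by the shell command python3 -m creep 'ROWS' [OPENING] [FORCE]. ROWS is a JSON object of lists of equal length, an entry for each row: "offset": the shift along the tool's x, y, z in m, a list of three; "rotation": the turn, a rotation vector about the tool's x, y, z in degrees, a list of three. A call has 1 to 5 rows; each row shifts and turns the commanded pose from where the row before left it, along the tool's axes as they then stand; what a row does not reach is not made up. A row lasts 1/8 s, in which the tool goes at most 62.5 mm and 10.7 degrees, less where a joint would pass 70% of its speed; a pose out of reach is approached as far as the arm can. A call is refused whole if a number of a shift passes 0.0625 or a number of a turn 10.7, either way. A call with a gripper value outside its range is refused whole. OPENING is the closure, from 0 (fully open) to 1 (shut), set as the call begins (- or left out, the last holds). The fingers move at their own pace and stop on an object; FORCE is the grip in N (left out, the last holds). Time passes only in rows, so rows that do not move let the fingers close. It gives the time, the measured TCP pose, the force and the opening at its end, in the units of the state.
- env.state(): the state, without advancing time (a new reading comes with each control period).
- grab_frame(name): name is "scene" or "top" or "wrist"; returns the picture (384x512x3 uint8, red, green, blue); there is no depth.
- camera_params(name): a dict with "mtx" (3x3 intrinsics, pixels), "R" (3x3) and "t" (3): a world point X has camera coordinates R X + t. Camera axes: x right, y down, z forward; pixel columns grow to the right and rows downward; lengths in mm; the calibration is good to about 2 mm. A picture is of the moment at which its call begins: read the wrist's pose just before it. camera_params takes no time and is no camera call; for the wrist camera it gives the pose at the moment of the call.
- env.job_done(): hands the job in, once; it reports no verdict.
The state is a dict: "time_s": time; "qpos": joint angles; "qvel": joint speeds; "effort": joint torques, N m; "ee_pos": TCP position; "ee_rot": TCP orientation; "force": force on the tool from outside, world axes, zero at the start; "torque": the same for the moment, N m; "gripper_width": finger opening in mm.
Only numpy, scipy, OpenCV 4.12 (cv2) and the standard library are available. Lean on these libraries where they do the work, as an engineer would, in place of code of your own. Each camera call takes 0.05 s, during which the arm holds its last target.

## Working session

There is one attempt and no reset: what is moved stays moved. The work goes in short steps, Python scripts to look and compute and a shell command to move; the robot and the scene stay as the last step left them, time stands still between calls to the robot, and variables do not carry over. Pictures are saved under pics/ and viewed, and the job is handed in when it is done.

```bash
ls; mkdir -p pics
python3 - <<'E'
from workcell import env, grab_frame, camera_params
import cv2
print(env.state(), env.grip_point_offset)
for n in ["scene","top","wrist"]:
    p=camera_params(n); print(n,p)
    cv2.imwrite(f"pics/{n}0.png",grab_frame(n)[:,:,::-1])
E
```

```text
pics
{'time_s': 0.0, 'qpos': array([ 6.73216469e+01,  1.83504075e+01,  8.97075670e+01,  1.52762790e-03,
        7.20436074e+01, -1.14444850e+00]), 'qvel': array([ 0.0627509 ,  0.00819978,  0.05839669, -0.02911091,  0.069951  ,
        0.02624548]), 'effort': array([ 1.51778695e-03, -4.12457478e+01, -2.31972635e+01,  7.28550064e-02,
        4.57952265e-02, -1.49712946e-04]), 'ee_pos': array([210.83330049, 534.39760454, 213.12478557]), 'ee_rot': array([-1.79898467e+02, -3.48099324e-03,  1.58465620e+02]), 'force': array([-0.02038488,  0.54509116, -0.16437538]), 'torque': array([ 0.01315563, -0.00802369,  0.02841686]), 'gripper_width': 91.42694685584652} 18.8
scene {'mtx': array([[432.5544322 ,   0.        , 252.71243749],
       [  0.        , 432.5544322 , 189.62400025],
       [  0.        ,   0.        ,   1.        ]]), 'R': array([[ 0.54435078,  0.8388067 ,  0.00924928],
       [ 0.46391923, -0.29184133, -0.83642549],
       [-0.69889998,  0.45959978, -0.54800261]]), 't': array([-305.49295038, -199.86099814, 1703.8717337 ])}
top {'mtx': array([[472.26239403,   0.        , 253.5740019 ],
       [  0.        , 472.26239403, 196.31736276],
       [  0.        ,   0.        ,   1.        ]]), 'R': array([[-0.00631667, -0.99997598,  0.00285349],
       [-0.98431522,  0.00571459, -0.17632611],
       [ 0.17630557, -0.00392252, -0.98432767]]), 't': array([  17.5757063 ,  568.45785772, 1492.01181233])}
wrist {'mtx': array([[333.02584274,   0.        , 259.57477952],
       [  0.        , 333.02584274, 188.28701542],
       [  0.        ,   0.        ,   1.        ]]), 'R': array([[ 0.36718126,  0.93014729, -0.00198348],
       [ 0.90353669, -0.3561685 ,  0.23825499],
       [ 0.22090578, -0.08927491, -0.97120061]]), 't': array([-575.11500609,  -26.59075972,  390.95556211])}
```

View pics/scene0.png

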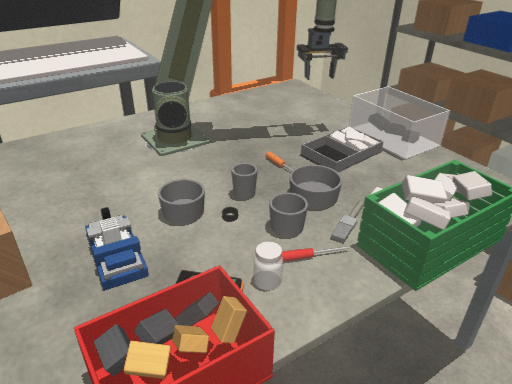

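View pics/top0.png

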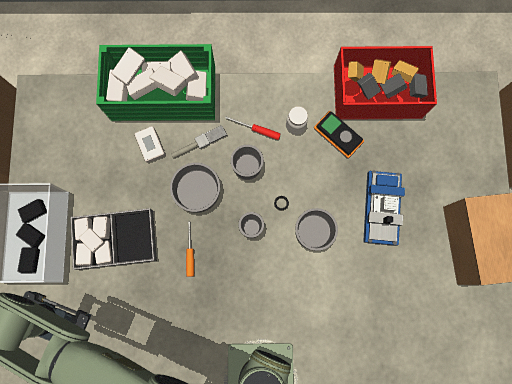

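View pics/wrist0.png

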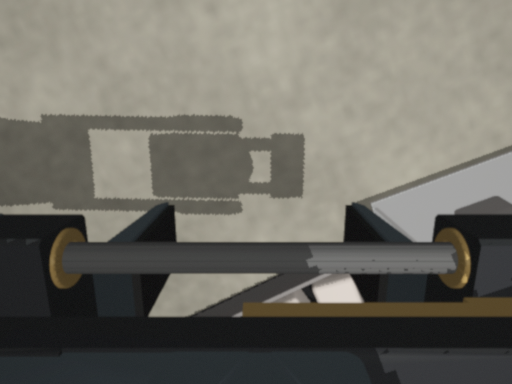

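```bash
cat > h.py <<'E'
import numpy as np, cv2
from workcell import env, grab_frame, camera_params
def ray(p,uv):
    d=np.linalg.inv(p["mtx"])@np.array([uv[0],uv[1],1.]); R=p["R"]; return -R.T@p["t"], R.T@d
def onz(p,uv,z):
    o,d=ray(p,uv); return o+d*(z-o[2])/d[2]
def proj(p,X):
    c=p["R"]@np.array(X,float)+p["t"]; q=p["mtx"]@c; return q[:2]/q[2]
def crop(img,x0,y0,x1,y1,s): return cv2.resize(img[y0:y1,x0:x1],None,fx=s,fy=s,interpolation=cv2.INTER_CUBIC)
E
python3 - <<'E'
from h import *
a=cv2.imread("pics/top0.png"); s=cv2.imread("pics/scene0.png")
cv2.imwrite("pics/c1.png",crop(a,350,160,420,255,6)); cv2.imwrite("pics/c2.png",crop(a,165,140,345,255,4)); cv2.imwrite("pics/c3.png",crop(a,60,195,170,280,6))
cv2.imwrite("pics/c4.png",crop(s,75,195,160,295,6)); cv2.imwrite("pics/c5.png",crop(s,150,120,350,245,4))
E
```

```text
(no output)
```

View pics/c1.png

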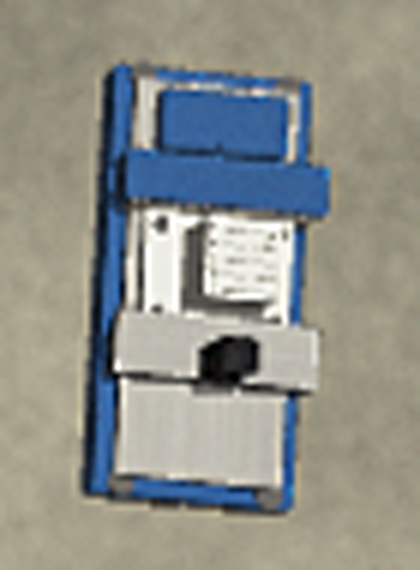

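View pics/c2.png

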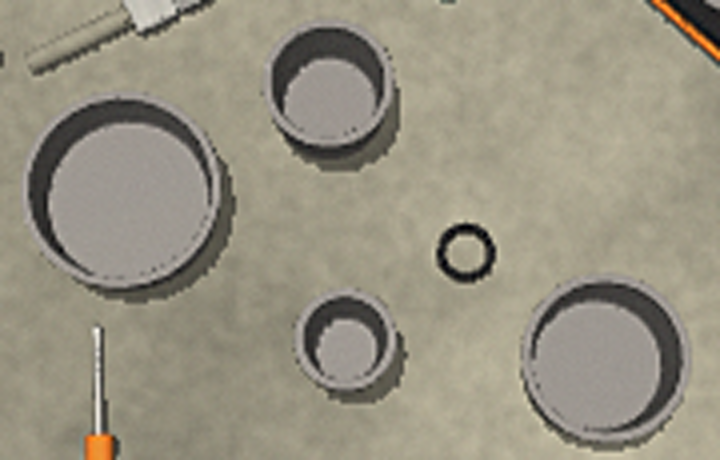

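View pics/c3.png

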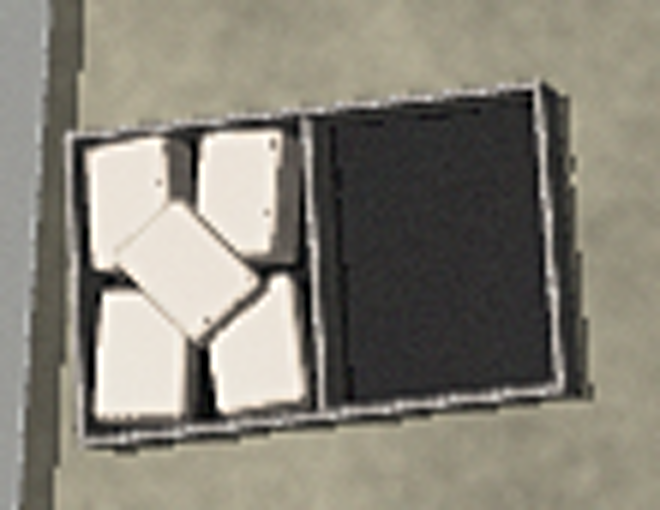

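View pics/c4.png

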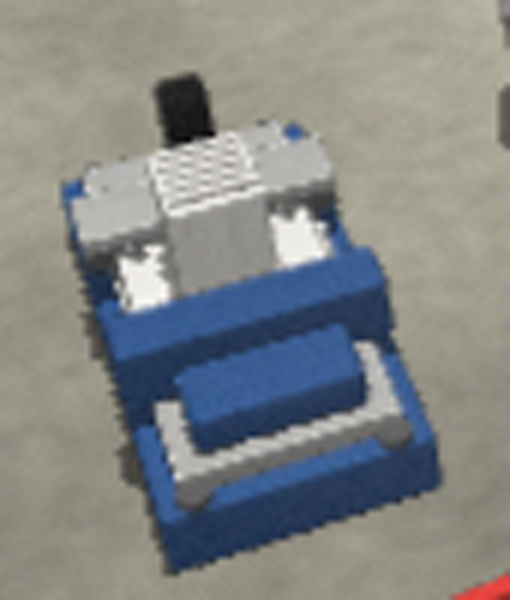

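View pics/c5.png

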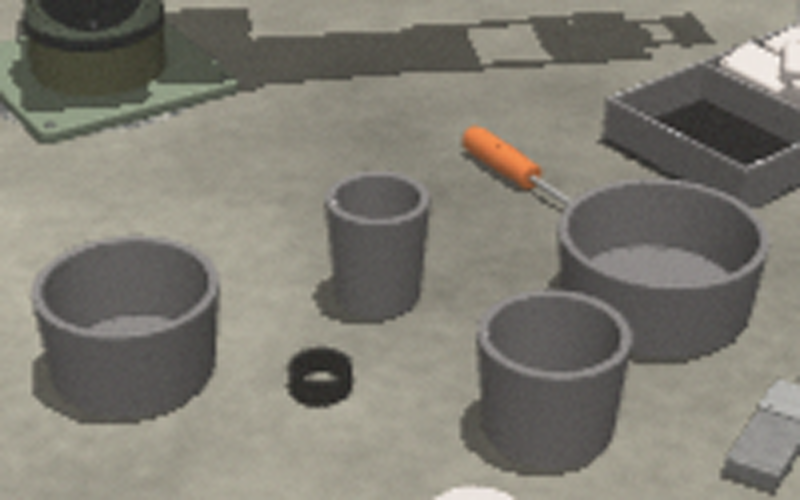

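Run:
```python
from h import *
T=camera_params("top");S=camera_params("scene")
def tri(a,b):
    o1,d1=ray(T,a);o2,d2=ray(S,b)
    A=np.c_[d1,-d2]; t=np.linalg.lstsq(A,o2-o1,rcond=None)[0]
    p,q=o1+d1*t[0],o2+d2*t[1]; return (p+q)/2,np.linalg.norm(p-q)
c1=lambda x,y:(350+x/6,160+y/6)
c4=lambda x,y:(75+x/6,195+y/6)
print("post top",tri(c1(236,352),c4(181,84)))
for n,t in [("house",((208,222),(290,225),(280,302),(204,296)))]:
    for q in t: print(n,onz(T,c1(*q),106))
print("house c",np.mean([onz(T,c1(*q),106) for q in t],axis=0))
for q in [(205,150),(160,210),(265,185),(165,165)]: pass
print("house scene c",onz(S,c4(205,172),106))
for q in [(113,65),(310,85),(290,510),(85,495)]: print("vise",onz(T,c1(*q),0 if q[0]<200 else 40))
for q in [(122,178-25),(328,170),(328,215),(122,205)]: print("fixedjaw",onz(T,c1(*q),70))
for q in [(118,312),(320,330),(315,390),(113,372)]: print("jaw",onz(T,c1(*q),70))
c3=lambda x,y:(60+x/6,195+y/6)
for q in [(310,115),(543,85),(560,390),(322,410),(72,132),(85,440)]: print("crate top",onz(T,c3(*q),45))
a=cv2.imread("pics/top0.png")
# tubs: fit ellipse of outlines
g=cv2.cvtColor(a,cv2.COLOR_BGR2HSV)
```

```text
post top (array([ 484.68784545, -406.66818342,  112.01628468]), np.float64(1.4747304479540595))
house [ 554.03132342 -398.37527523  106.        ]
house [ 552.1829207  -441.34580135  106.        ]
house [ 511.40012422 -433.65333296  106.        ]
house [ 514.80002865 -394.11354737  106.        ]
house c [ 533.10359925 -416.87198923  106.        ]
house scene c [ 543.29361846 -414.98340019  106.        ]
vise [ 663.60161313 -379.67974551    0.        ]
vise [ 642.2800972  -477.99620216   40.        ]
vise [ 407.87543451 -452.75141507   40.        ]
vise [ 419.7531461  -352.13164441    0.        ]
fixedjaw [ 598.46649456 -364.29423038   70.        ]
fixedjaw [ 588.47493277 -475.04340799   70.        ]
fixedjaw [ 563.81486976 -473.49467986   70.        ]
fixedjaw [ 569.92549801 -362.86846349   70.        ]
jaw [ 511.79678944 -357.82423211   70.        ]
jaw [ 501.45357291 -465.30012102   70.        ]
jaw [ 469.27668142 -460.631659     70.        ]
jaw [ 479.55126691 -353.55602245   70.        ]
crate top [513.22762719 476.11769704  45.        ]
crate top [528.93244776 350.39726046  45.        ]
crate top [364.45449545 336.05592767  45.        ]
crate top [354.6752373  462.34736522  45.        ]
crate top [504.69785462 604.44404368  45.        ]
crate top [339.66262261 587.41872907  45.        ]
```

```bash
cat >> h.py <<'E'
from scipy.spatial.transform import Rotation as Ro
def st():
    s=env.state(); return s
def to(x,y,z,yaw=None):
    """remaining shift in tool axes (m) and yaw turn about tool z (deg)"""
    s=st(); R=Ro.from_euler("xyz",s["ee_rot"],degrees=True).as_matrix()
    d=R.T@(np.array([x,y,z])-s["ee_pos"]); 
    r=None
    if yaw is not None:
        Rt=Ro.from_euler("xyz",[180,0,yaw],degrees=True).as_matrix()
        r=Ro.from_matrix(R.T@Rt).as_rotvec(degrees=True).round(2)
    print("t",round(s["time_s"],2),"pos",s["ee_pos"].round(1),"rot",s["ee_rot"].round(2),"w",round(s["gripper_width"],1),"F",s["force"].round(1),"\n shift",(d/1000).round(4),"|",round(np.linalg.norm(d)/62.5,1),"rows; turn",r)
E
python3 -m creep '{"offset":[[0,0,0],[0,0,0],[0,0,0]],"rotation":[[0,0,-8],[0,0,-7.8],[0,0,0]]}'; python3 -c "
from h import *
to(450,50,230,174.3)"
```

```text
time_s: 0.52
ee_pos: [211.0, 534.7, 213.7]
ee_rot: [-180.0, -0.0, 174.2]
force: [0.5, -0.7, 0.7]
gripper_width: 90.8
t 0.53 pos [211.  534.7 213.7] rot [-1.7997e+02 -1.0000e-02  1.7417e+02] w 90.8 F [ 0.5 -0.7  0.7] 
 shift [-0.287  -0.458  -0.0161] | 8.7 rows; turn [-0.03 -0.01 -0.13]
```

```bash
python3 -m creep '{"offset":[[-0.028,-0.046,-0.004],[-0.028,-0.046,-0.004],[-0.028,-0.046,-0.004],[-0.028,-0.046,-0.004],[-0.028,-0.046,0]],"rotation":[[0,0,0],[0,0,0],[0,0,0],[0,0,0],[0,0,0]]}'; python3 -m creep '{"offset":[[-0.028,-0.046,0],[-0.028,-0.046,0],[-0.028,-0.046,0],[-0.028,-0.046,0],[-0.028,-0.046,0]],"rotation":[[0,0,0],[0,0,0],[0,0,0],[0,0,0],[0,0,0]]}'; python3 -c "
from h import *
to(440,-407,230,174.3)"
```

```text
time_s: 1.15
ee_pos: [328.0, 290.6, 230.3]
ee_rot: [180.0, 0.1, 174.1]
force: [1.0, 0.3, 0.4]
gripper_width: 91.3
time_s: 1.78
ee_pos: [444.2, 47.6, 230.1]
ee_rot: [180.0, 0.0, 174.1]
force: [0.8, 0.4, -0.9]
gripper_width: 91.1
t 1.77 pos [444.2  47.6 230.1] rot [1.7998e+02 3.0000e-02 1.7411e+02] w 91.1 F [ 0.8  0.4 -0.9] 
 shift [-4.250e-02 -4.526e-01 -1.000e-04] | 7.3 rows; turn [ 0.02  0.03 -0.19]
```

```bash
python3 -m creep '{"offset":[[-0.001,-0.056,-0.004],[-0.001,-0.056,-0.004],[-0.001,-0.056,-0.004],[-0.001,-0.056,-0.004],[-0.001,-0.056,-0.004]],"rotation":[[0,0,0],[0,0,0],[0,0,0],[0,0,0],[0,0,0]]}'; python3 -m creep '{"offset":[[-0.001,-0.057,0],[-0.001,-0.057,0],[-0.001,-0.057,0],[0,0,0]],"rotation":[[0,0,0],[0,0,0],[0,0,0],[0,0,0]]}'
python3 - <<'E'
from h import *
to(485,-407,230,174.3)
p=camera_params("wrist"); print("cam",-p["R"].T@p["t"], p["R"][2])
cv2.imwrite("pics/w1.png",grab_frame("wrist")[:,:,::-1])
cv2.imwrite("pics/t1.png",grab_frame("top")[:,:,::-1])
E
```

```text
time_s: 2.4
ee_pos: [420.3, -231.6, 250.1]
ee_rot: [180.0, 0.0, 174.1]
force: [0.9, 0.3, -0.2]
gripper_width: 91.4
time_s: 2.9
ee_pos: [405.8, -403.6, 248.9]
ee_rot: [-180.0, -0.0, 173.9]
force: [0.0, 0.6, -0.2]
gripper_width: 91.2
t 2.9 pos [ 405.8 -403.6  248.9] rot [-1.7999e+02 -4.0000e-02  1.7389e+02] w 91.2 F [ 0.   0.6 -0.2] 
 shift [-0.0791  0.0051  0.0188] | 1.3 rows; turn [-0.01 -0.04 -0.41]
cam [ 339.54825294 -395.39885652  420.60592794] [ 0.23607527 -0.0256475  -0.97139625]
```

View pics/w1.png

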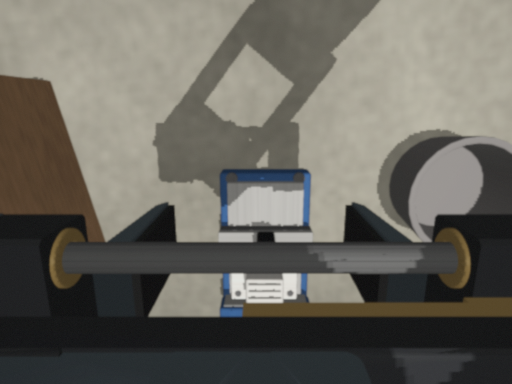

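View pics/t1.png

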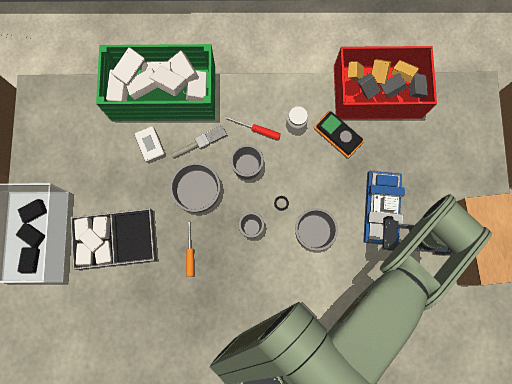

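Run:
```python
from h import *
W=camera_params("wrist");T=camera_params("top");S=camera_params("scene")
a=cv2.imread("pics/w1.png"); cv2.imwrite("pics/w1c.png",crop(a,200,150,330,330,4))
for uv in [(221,171),(310,171)]: print(onz(W,uv,40),onz(W,uv,30))
for uv in [(219,229),(312,229),(265,238)]: print(onz(W,uv,70),onz(W,uv,118))
print(proj(T,(485,-407,112)))
def tri(P,Q,a,b):
    o1,d1=ray(P,a);o2,d2=ray(Q,b)
    A=np.c_[d1,-d2]; t=np.linalg.lstsq(A,o2-o1,rcond=None)[0]
    p,q=o1+d1*t[0],o2+d2*t[1]; return (p+q)/2,np.linalg.norm(p-q)
```

```text
[ 407.41099989 -444.03781517   40.        ] [ 409.1816482  -445.39010582   30.        ]
[ 418.07152863 -341.06397125   40.        ] [ 420.12194121 -339.71391926   30.        ]
[ 467.27095264 -450.78109701   70.        ] [ 449.86081506 -442.81338488  118.        ]
[ 478.0110458  -347.30432573   70.        ] [ 459.13240341 -353.485107    118.        ]
[ 483.28552451 -400.67315544   70.        ] [ 463.68569681 -399.55675759  118.        ]
[389.19553105 218.49879085]
```

View pics/w1c.png

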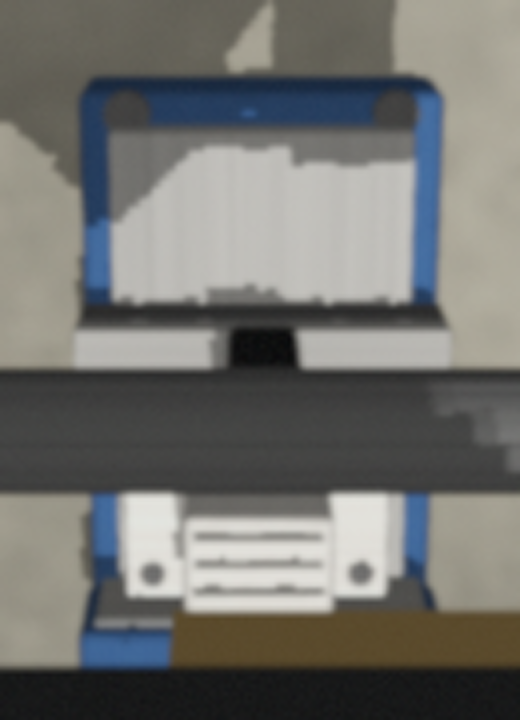

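Run:
```python
from h import *
W=camera_params("wrist");T=camera_params("top");S=camera_params("scene")
print(-T["R"].T@T["t"])
for z in (0,40): print(onz(T,(383.2,243.5),z))
# project wrist-based and top-based into both
for X in [(412.7,-392.5,40),(413,-406,40),(412,-445,40),(420,-341,40),(413.,-352,0)]: print(X,proj(T,X).round(1),proj(W,X).round(1),proj(S,X).round(1))
a=cv2.imread("pics/t1.png"); cv2.imwrite("pics/t1c.png",crop(a,355,165,450,265,7))
e=st()["ee_pos"]; print(proj(T,e),proj(S,e),proj(W,e))
cv2.imwrite("pics/s1.png",crop(grab_frame("scene")[:,:,::-1],50,130,210,290,4))
```

```text
[ 296.60274179   20.17923362 1568.81232201]
[ 416.05643109 -415.16876521    0.        ]
[ 413.01072097 -404.06869944   40.        ]
(412.7, -392.5, 40) [379.6 243.6] [265.5 171. ] [106.6 215.5]
(413, -406, 40) [383.8 243.5] [254.  172.4] [101.9 217.1]
(412, -445, 40) [395.9 243.7] [220.7 174.9] [ 87.6 221.5]
(420, -341, 40) [363.6 241.5] [310.2 172.6] [125.4 211.1]
(413.0, -352, 0) [364.2 244.5] [296.5 162.1] [123.  222.2]
[402.39206535 240.08166309] [ 88.3649496  149.04624164] [257.64724575 232.2215432 ]
```

View pics/t1c.png

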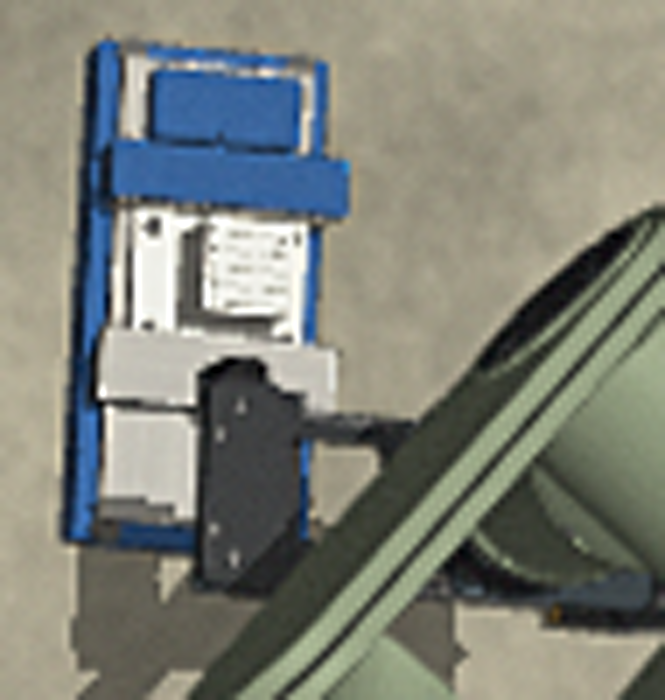

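View pics/s1.png

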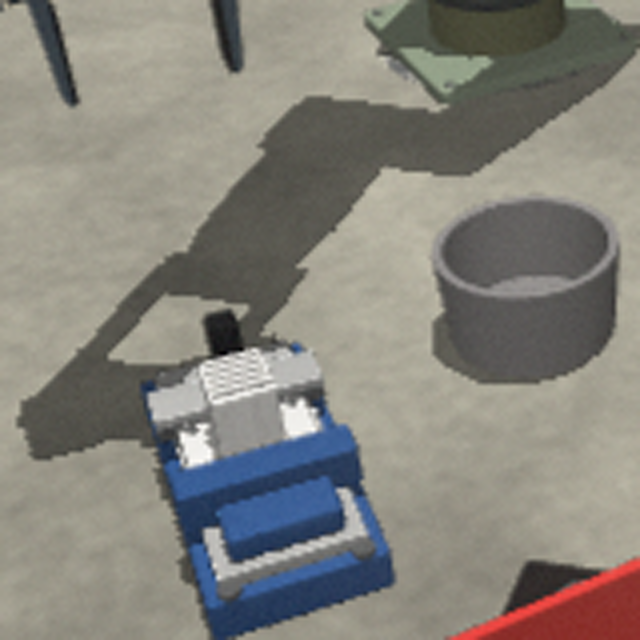

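Run:
```python
from h import *
T=camera_params("top");S=camera_params("scene");W=camera_params("wrist")
# body end of gripper in top
R=Ro.from_euler("xyz",st()["ee_rot"],degrees=True).as_matrix(); p=st()["ee_pos"]
for dx in(-38,38):
  for dz in(-79,-150):
    X=p+R@np.array([dx,89,dz]); q=proj(T,X); print(dx,dz,X.round(),((q-[355,165])*7).round())
# scene rear corners with z=20
for z in(0,20,40):
  print(z,onz(S,(86.3,226.3),z).round(1),onz(S,(124.3,216.2),z).round(1), onz(T,(364.3,242.5),z).round(1),onz(T,(399.3,243),z).round(1),onz(W,(221,171),z).round(1),onz(W,(310,171),z).round(1))
# ring on the table black top vs scene
for n,f in(("top","pics/t1.png"),("scene","pics/scene0.png")):
  a=cv2.imread(f); P=camera_params(n); 
  x0,y0,x1,y1=(270,190,295,215) if n=="top" else (215,200,245,228)
  m=(a[y0:y1,x0:x1].max(2)<50).astype(np.uint8); ys,xs=np.nonzero(m); print(n,len(xs),onz(P,(xs.mean()+x0,ys.mean()+y0),8))
```

```text
-38 -79 [ 453. -315.  329.] [164. 385.]
-38 -150 [ 453. -315.  400.] [217. 359.]
38 -79 [ 378. -307.  329.] [155. 585.]
38 -150 [ 378. -307.  400.] [207. 572.]
0 [ 375.8 -446.6    0. ] [ 386.8 -339.     0. ] [ 419.8 -352.6    0. ] [ 417.4 -468.7    0. ] [ 414.9 -448.9    0. ] [ 426.5 -335.     0. ]
20 [ 403.7 -450.2   20. ] [ 414.4 -345.4   20. ] [ 418.2 -347.8   20. ] [ 415.8 -462.5   20. ] [ 411.4 -446.2   20. ] [ 422.4 -337.7   20. ]
40 [ 431.6 -453.8   40. ] [ 442.  -351.8   40. ] [ 416.6 -343.1   40. ] [ 414.3 -456.3   40. ] [ 407.8 -443.5   40. ] [ 418.3 -340.4   40. ]
top 58 [555.05664769 -77.68392005   8.        ]
scene 93 [551.29489595 -74.72044315   8.        ]
```

```bash
python3 -c "
from h import *
to(484,-400,150,174.2)"
```

```text
t 3.05 pos [ 406.5 -399.5  249.6] rot [ 1.7993e+02 -3.0000e-02  1.7421e+02] w 91.4 F [-0.3  0.7 -0.1] 
 shift [-0.0772  0.0072  0.0996] | 2.0 rows; turn [ 0.07 -0.03  0.01]
```

```bash
python3 -m creep '{"offset":[[-0.038,0.001,0.04],[-0.038,0.001,0.04],[0,0,0.02],[0,0,0],[0,0,0]],"rotation":[[0,0,0],[0,0,0],[0,0,0],[0,0,0],[0,0,0]]}' 0.4;  python3 - <<'E'
from h import *
to(484,-405,85,174.2)
cv2.imwrite("pics/w2.png",grab_frame("wrist")[:,:,::-1])
E
```

```text
time_s: 3.68
ee_pos: [482.9, -405.5, 151.5]
ee_rot: [-179.9, 0.1, 174.3]
force: [0.5, -0.1, -0.7]
gripper_width: 54.8
t 3.67 pos [ 482.9 -405.5  151.5] rot [-1.7994e+02  1.0000e-01  1.7430e+02] w 54.8 F [ 0.5 -0.1 -0.7] 
 shift [-0.0009  0.0007  0.0665] | 1.1 rows; turn [-0.06  0.1   0.1 ]
```

View pics/w2.png

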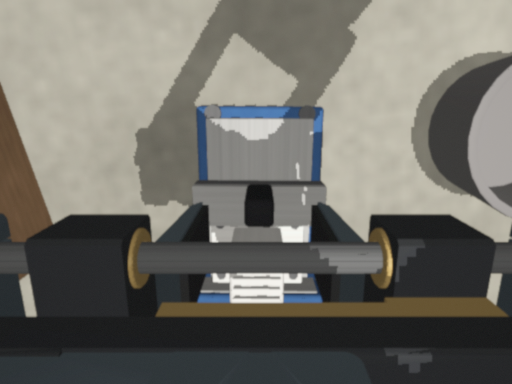

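```bash
python3 -m creep '{"offset":[[0,0,0.022],[0,0,0.022],[0,0,0.02],[0,0,0],[0,0,0]],"rotation":[[0,0,0],[0,0,0],[0,0,0],[0,0,0],[0,0,0]]}' 0.4;  python3 -m creep '{"offset":[[0,0,0],[0,0,0],[0,0,0],[0,0,0],[0,0,0]],"rotation":[[0,0,0],[0,0,0],[0,0,0],[0,0,0],[0,0,0]]}' 1 30
python3 - <<'E'
from h import *
to(484,-405,85,174.2)
cv2.imwrite("pics/s2.png",crop(grab_frame("scene")[:,:,::-1],50,130,210,290,4))
E
```

```text
time_s: 4.35
ee_pos: [483.1, -406.6, 87.7]
ee_rot: [-179.9, 0.1, 174.3]
force: [0.1, -0.3, -0.3]
gripper_width: 54.5
time_s: 4.97
ee_pos: [482.5, -406.0, 86.0]
ee_rot: [-180.0, 0.0, 174.2]
force: [-0.4, -0.6, 0.9]
gripper_width: 19.9
t 4.97 pos [ 482.5 -406.    86. ] rot [-1.8000e+02  1.0000e-02  1.7425e+02] w 19.9 F [-0.4 -0.6  0.9] 
 shift [-0.0014  0.0011  0.001 ] | 0.0 rows; turn [-0.    0.01  0.05]
```

View pics/s2.png

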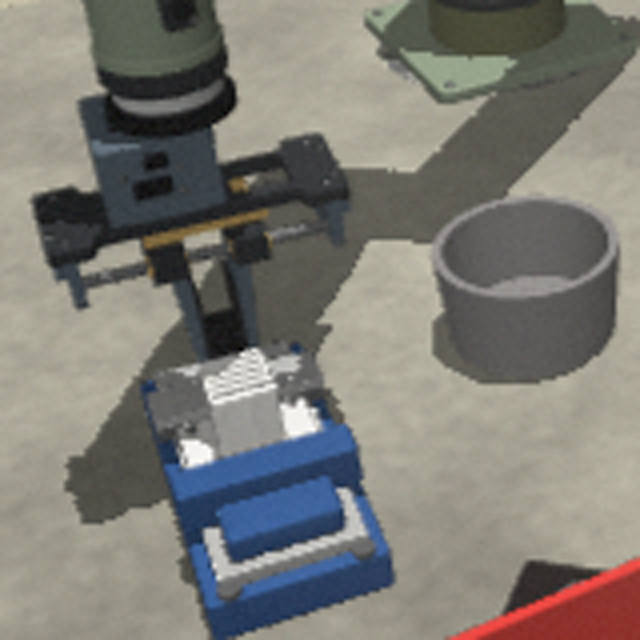

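```bash
python3 -m creep '{"offset":[[0.008,0,0],[0.01,0,0],[0.01,0,0],[0.01,0,0],[0.01,0,0]],"rotation":[[0,0,0],[0,0,0],[0,0,0],[0,0,0],[0,0,0]]}';  python3 -m creep '{"offset":[[0,0,0],[0,0,0],[0,0,0]],"rotation":[[0,0,0],[0,0,0],[0,0,0]]}'
python3 - <<'E'
from h import *
to(484,-405,85,174.2)
cv2.imwrite("pics/s3.png",crop(grab_frame("scene")[:,:,::-1],50,130,210,290,4))
cv2.imwrite("pics/w3.png",grab_frame("wrist")[:,:,::-1])
E
```

```text
time_s: 5.65
ee_pos: [435.8, -401.0, 86.0]
ee_rot: [-180.0, 0.2, 174.2]
force: [6.0, 0.8, -0.6]
gripper_width: 19.9
time_s: 6.02
ee_pos: [434.2, -400.9, 86.0]
ee_rot: [180.0, -0.1, 174.3]
force: [-2.5, 0.6, 2.8]
gripper_width: 19.7
t 6.03 pos [ 434.2 -400.9   86. ] rot [ 1.7997e+02 -8.0000e-02  1.7427e+02] w 19.7 F [-2.5  0.6  2.8] 
 shift [-0.05    0.0009  0.0009] | 0.8 rows; turn [ 0.03 -0.08  0.07]
```

View pics/s3.png

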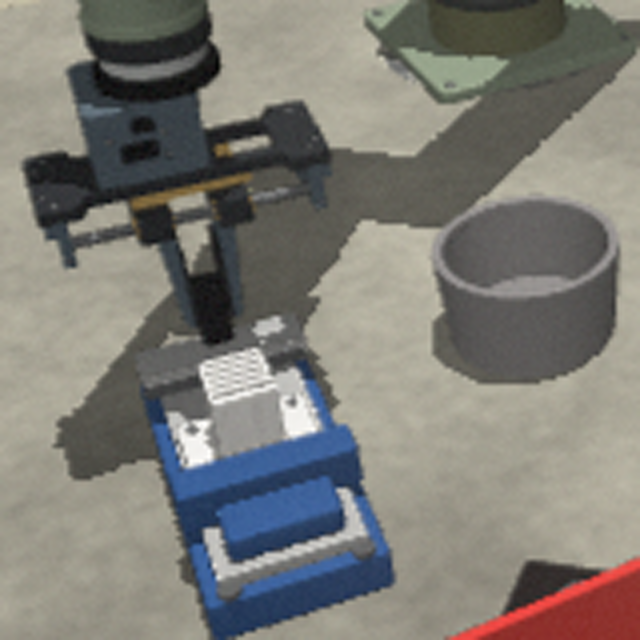

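View pics/w3.png

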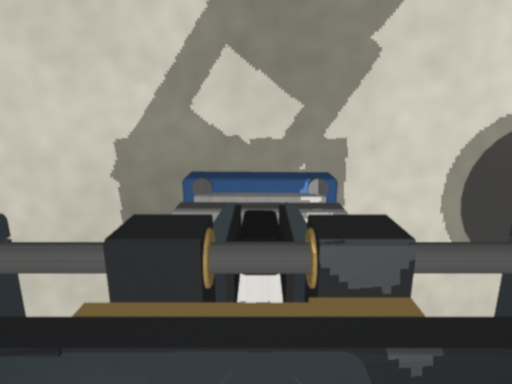

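```bash
python3 -m creep '{"offset":[[0,0,0],[0,0,0],[0,0,0],[0,0,-0.04],[0,0,-0.05]],"rotation":[[0,0,0],[0,0,0],[0,0,0],[0,0,0],[0,0,0]]}' 0.2; python3 -m creep '{"offset":[[-0.05,0,0],[-0.05,0,0],[0,0,0],[0,0,0],[0,0,0]],"rotation":[[0,0,0],[0,0,0],[0,0,0],[0,0,0],[0,0,0]]}'
python3 - <<'E'
from h import *
to(535,-411,66,174.2)
cv2.imwrite("pics/w4.png",grab_frame("wrist")[:,:,::-1])
cv2.imwrite("pics/s4.png",crop(grab_frame("scene")[:,:,::-1],50,130,210,290,4))
W=camera_params("wrist")
for X in [(534,-411,106),(512,-389,106),(557,-391,106)]: print(proj(W,X))
E
```

```text
time_s: 6.75
ee_pos: [434.2, -400.6, 175.6]
ee_rot: [179.9, -0.1, 174.3]
force: [0.7, -0.3, -0.7]
gripper_width: 67.0
time_s: 7.38
ee_pos: [533.0, -411.1, 175.9]
ee_rot: [180.0, -0.0, 174.2]
force: [-0.5, 0.4, 0.0]
gripper_width: 72.9
t 7.38 pos [ 533.  -411.1  175.9] rot [ 1.7998e+02 -4.0000e-02  1.7423e+02] w 72.9 F [-0.5  0.4  0. ] 
 shift [-0.0021  0.0002  0.1099] | 1.8 rows; turn [ 0.02 -0.04  0.03]
[258.60012265 199.05771638]
[285.27297663 167.52960121]
[287.51637898 225.20487637]
```

View pics/w4.png

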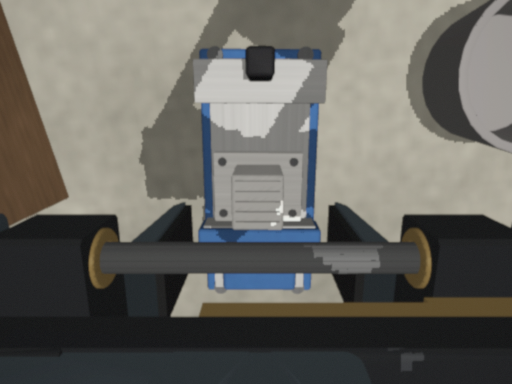

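View pics/s4.png

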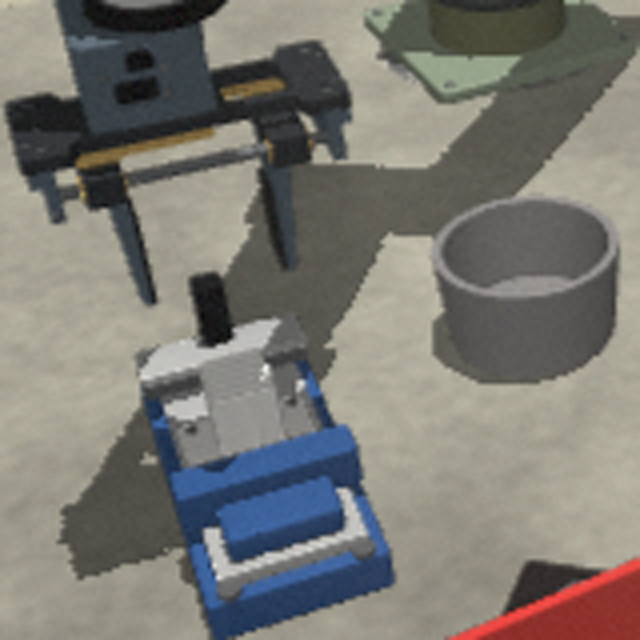

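```bash
python3 -m creep '{"offset":[[-0.002,0,0.04],[0,0,0.04],[0,0,0.03],[0,0,0],[0,0,0]],"rotation":[[0,0,0],[0,0,0],[0,0,0],[0,0,0],[0,0,0]]}';  python3 -m creep '{"offset":[[0,0,0],[0,0,0],[0,0,0],[0,0,0],[0,0,0]],"rotation":[[0,0,0],[0,0,0],[0,0,0],[0,0,0],[0,0,0]]}' 1 45
python3 - <<'E'
from h import *
to(535,-411,66,174.2)
E
```

```text
time_s: 8.1
ee_pos: [536.7, -412.1, 67.5]
ee_rot: [-179.9, 0.1, 174.2]
force: [-0.3, -0.8, 1.2]
gripper_width: 73.1
time_s: 8.72
ee_pos: [536.4, -411.9, 66.4]
ee_rot: [-179.9, 0.1, 174.3]
force: [0.4, -2.5, 3.2]
gripper_width: 39.8
t 8.72 pos [ 536.4 -411.9   66.4] rot [-1.7994e+02  6.0000e-02  1.7428e+02] w 39.8 F [ 0.4 -2.5  3.2] 
 shift [0.0015 0.0007 0.0004] | 0.0 rows; turn [-0.06  0.06  0.08]
```

```bash
python3 -m creep '{"offset":[[0,0,-0.02],[0,0,-0.03],[0,0,-0.05],[0,0,-0.05],[0,0,0]],"rotation":[[0,0,0],[0,0,0],[0,0,0],[0,0,0],[0,0,0]]}'
python3 - <<'E'
from h import *
to(440,406,200,185.5)
T=grab_frame("top")[:,:,::-1]
cv2.imwrite("pics/t5.png",T)
cv2.imwrite("pics/s5.png",crop(grab_frame("scene")[:,:,::-1],50,100,210,290,4))
E
```

```text
time_s: 9.35
ee_pos: [537.8, -412.3, 220.0]
ee_rot: [-179.8, 0.4, 174.3]
force: [1.1, -0.2, -3.4]
gripper_width: 40.0
t 9.35 pos [ 537.8 -412.3  220. ] rot [-179.77    0.4   174.27] w 40.0 F [ 1.1 -0.2 -3.4] 
 shift [0.1791 0.8045 0.0156] | 13.2 rows; turn [ -0.26   0.38 -11.23]
```

View pics/s5.png

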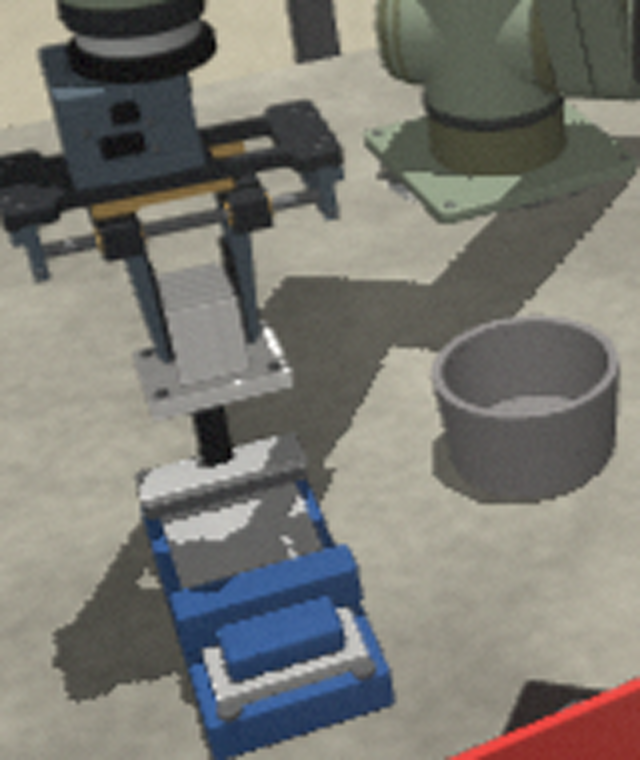

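View pics/t5.png

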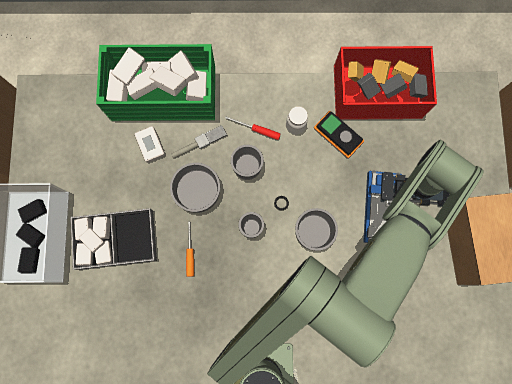

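```bash
python3 -m creep '{"offset":[[0.012,0.03,0],[0.012,0.05,0],[0.012,0.055,0],[0.012,0.055,0],[0.012,0.055,0]],"rotation":[[0,0,0],[0,0,0],[0,0,0],[0,0,0],[0,0,0]]}'; python3 -m creep '{"offset":[[0.012,0.055,0],[0.012,0.055,0],[0.012,0.055,0],[0.012,0.055,0],[0.012,0.055,0]],"rotation":[[0,0,0],[0,0,0],[0,0,0],[0,0,0],[0,0,0]]}'; python3 -m creep '{"offset":[[0.012,0.055,0],[0.012,0.055,0],[0.012,0.055,0],[0.012,0.055,0],[0,0.02,0]],"rotation":[[0,0,0],[0,0,0],[0,0,0],[0,0,-5],[0,0,-6.2]]}'; python3 -m creep '{"offset":[[0,0,0],[0,0,0]],"rotation":[[0,0,0],[0,0,0]]}'
python3 - <<'E'
from h import *
to(440,406,200,185.5)
T=grab_frame("top")[:,:,::-1]
cv2.imwrite("pics/t6.png",crop(T,20,150,220,330,4))
cv2.imwrite("pics/s6.png",crop(grab_frame("scene")[:,:,::-1],260,60,460,210,4))
cv2.imwrite("pics/w6.png",grab_frame("wrist")[:,:,::-1])
E
```

```text
time_s: 10.07
ee_pos: [498.9, -159.2, 212.9]
ee_rot: [179.9, -0.3, 174.2]
force: [1.5, 0.5, -3.2]
gripper_width: 40.0
time_s: 10.7
ee_pos: [466.5, 119.5, 213.3]
ee_rot: [-179.9, -0.3, 174.3]
force: [1.4, -0.6, -3.3]
gripper_width: 39.7
time_s: 11.32
ee_pos: [440.9, 363.9, 212.6]
ee_rot: [-179.9, -0.3, -174.2]
force: [0.4, -0.7, -3.2]
gripper_width: 40.3
time_s: 11.58
ee_pos: [442.4, 360.4, 214.1]
ee_rot: [-179.8, -0.2, -174.6]
force: [-0.5, -0.1, -2.6]
gripper_width: 39.9
t 11.57 pos [442.4 360.4 214.1] rot [-179.85   -0.19 -174.61] w 39.9 F [-0.5 -0.1 -2.6] 
 shift [-0.002   0.0457  0.014 ] | 0.8 rows; turn [-0.15 -0.19 -0.11]
```

View pics/w6.png

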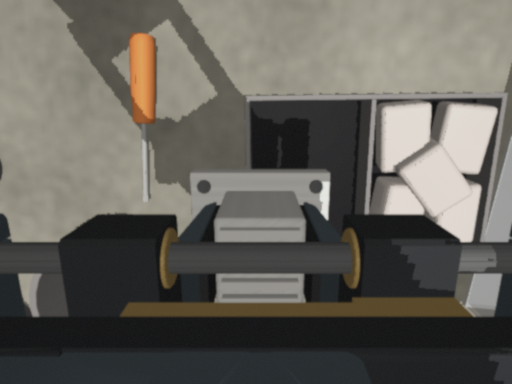

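View pics/s6.png

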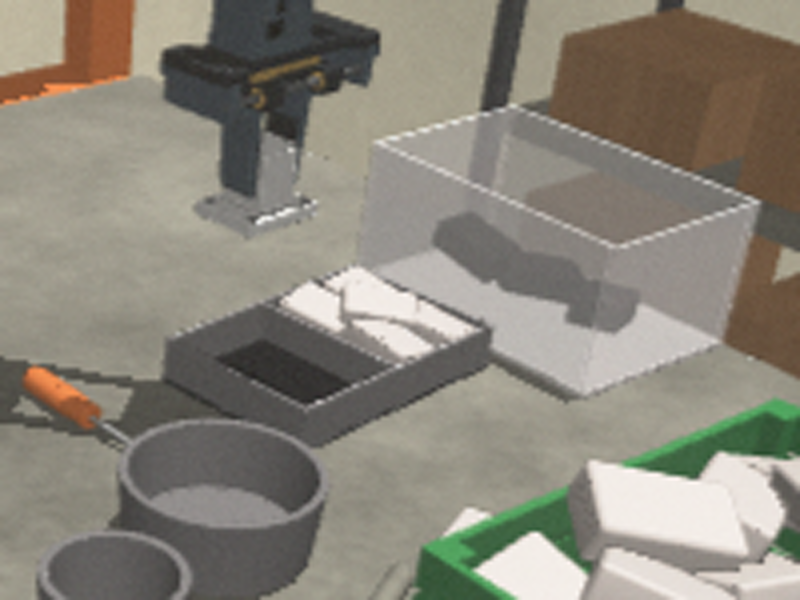

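View pics/t6.png

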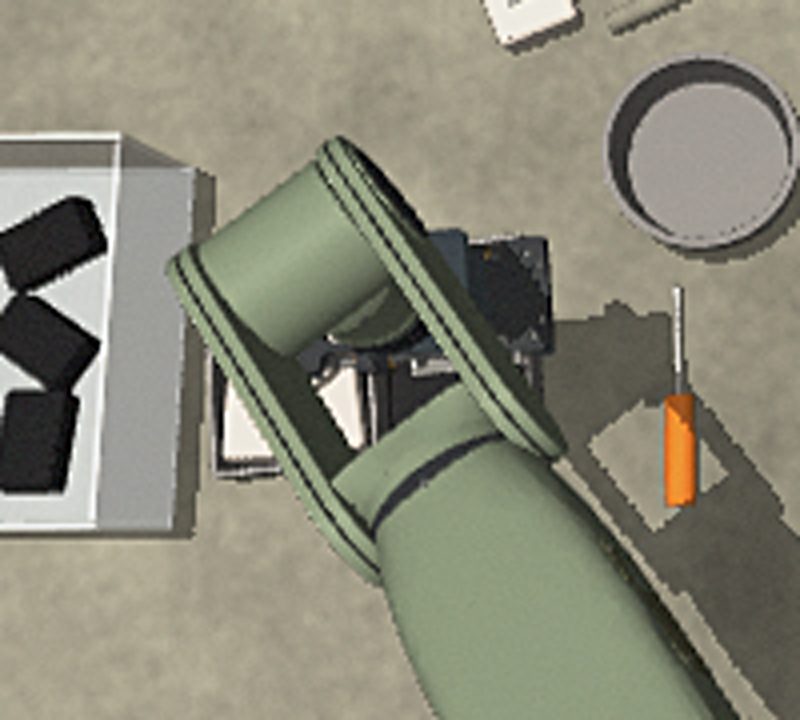

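Run:
```python
from h import *
W=camera_params("wrist")
for z in(40,45,50):
  print(z,[onz(W,u,z).round(1) for u in((250,97),(372,98),(252,160),(500,96))])
to(440,406,200,185.5)
```

```text
40 [array([368. , 344.7,  40. ]), array([357.5, 467.1,  40. ]), array([431.5, 352.4,  40. ]), array([343.6, 594.8,  40. ])]
45 [array([368.1, 344.9,  45. ]), array([357.8, 465.5,  45. ]), array([430.7, 352.4,  45. ]), array([344.1, 591.4,  45. ])]
50 [array([368.2, 345.1,  50. ]), array([358.1, 463.9,  50. ]), array([429.9, 352.5,  50. ]), array([344.6, 587.9,  50. ])]
t 11.72 pos [443.1 360.5 215.6] rot [-1.7996e+02 -5.0000e-02 -1.7464e+02] w 39.9 F [ 0.4  0.  -3.9] 
 shift [-0.0011  0.0456  0.0155] | 0.8 rows; turn [-0.04 -0.05 -0.14]
```

```bash
python3 -m creep '{"offset":[[-0.0015,0.025,0],[-0.0015,0.0245,0.02],[0,0,0.05],[0,0,0.05],[0,0,0]],"rotation":[[0,0,0],[0,0,0],[0,0,0],[0,0,0],[0,0,0]]}'; python3 -m creep '{"offset":[[0,0,0],[0,0,0.03],[0,0,0.015],[0,0,0],[0,0,0]],"rotation":[[0,0,0],[0,0,0],[0,0,0],[0,0,0],[0,0,0]]}'
python3 - <<'E'
from h import *
to(441,410,36,185.5)
cv2.imwrite("pics/w7.png",grab_frame("wrist")[:,:,::-1])
cv2.imwrite("pics/s7.png",crop(grab_frame("scene")[:,:,::-1],260,60,460,210,4))
E
```

```text
time_s: 12.35
ee_pos: [438.2, 409.9, 90.7]
ee_rot: [-179.6, -0.5, -174.5]
force: [-0.1, 0.1, -2.0]
gripper_width: 40.1
time_s: 12.98
ee_pos: [442.3, 412.1, 52.4]
ee_rot: [179.9, 0.1, -174.5]
force: [0.1, 0.5, -2.7]
gripper_width: 40.2
t 12.97 pos [442.3 412.1  52.4] rot [ 1.7990e+02  1.3000e-01 -1.7454e+02] w 40.2 F [ 0.1  0.5 -2.7] 
 shift [ 0.0015 -0.002   0.0164] | 0.3 rows; turn [ 0.1   0.13 -0.04]
```

View pics/w7.png

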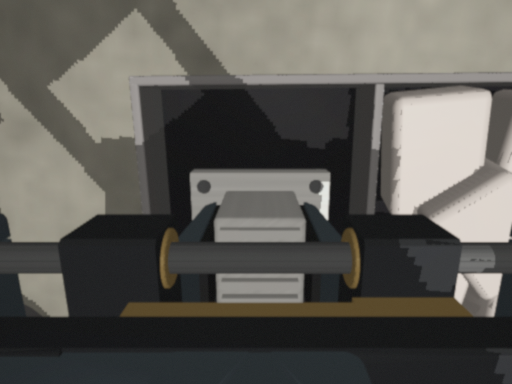

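View pics/s7.png

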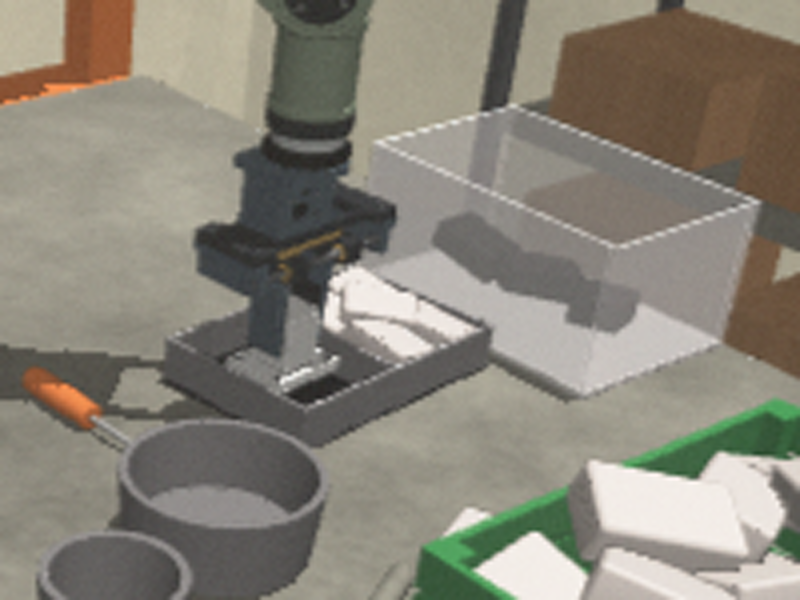

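```bash
python3 -m creep '{"offset":[[0,0,0.007],[0,0,0.007],[0,0,0.002],[0,0,0],[0,0,0]],"rotation":[[0,0,0],[0,0,0],[0,0,0],[0,0,0],[0,0,0]]}'; python3 -m creep '{"offset":[[0,0,0.002],[0,0,0.001],[0,0,0]],"rotation":[[0,0,0],[0,0,0],[0,0,0]]}'
```

```text
time_s: 13.7
ee_pos: [441.6, 411.4, 35.1]
ee_rot: [180.0, 0.0, -174.5]
force: [-0.1, 0.2, -4.3]
gripper_width: 39.8
time_s: 14.08
ee_pos: [441.4, 411.3, 31.9]
ee_rot: [-180.0, -0.0, -174.5]
force: [-0.9, -0.3, -3.5]
gripper_width: 39.8
```

```bash
python3 -m creep '{"offset":[[0,0,0.001],[0,0,0.001],[0,0,0]],"rotation":[[0,0,0],[0,0,0],[0,0,0]]}'; python3 -m creep '{"offset":[[0,0,0.001],[0,0,0.001],[0,0,0]],"rotation":[[0,0,0],[0,0,0],[0,0,0]]}'
```

```text
time_s: 14.45
ee_pos: [441.5, 411.4, 31.4]
ee_rot: [180.0, 0.0, -174.5]
force: [-1.8, -0.8, 6.8]
gripper_width: 39.9
time_s: 14.82
ee_pos: [441.5, 411.5, 31.4]
ee_rot: [180.0, 0.1, -174.5]
force: [-4.2, -2.8, 17.1]
gripper_width: 39.9
```

```bash
python3 -m creep '{"offset":[[0,0,-0.001],[0,0,0],[0,0,0],[0,0,0],[0,0,0]],"rotation":[[0,0,0],[0,0,0],[0,0,0],[0,0,0],[0,0,0]]}' 0.3; python3 -m creep '{"offset":[[0,0,-0.03],[0,0,-0.05],[0,0,-0.06],[0.03,0,-0.03],[0.03,0,0]],"rotation":[[0,0,0],[0,0,0],[0,0,0],[0,0,0],[0,0,0]]}'; python3 -m creep '{"offset":[[0.01,0,0],[0,0,0],[0,0,0]],"rotation":[[0,0,0],[0,0,0],[0,0,0]]}'
python3 - <<'E'
from h import *
to(441,410,36,185.5)
cv2.imwrite("pics/w8.png",grab_frame("wrist")[:,:,::-1])
cv2.imwrite("pics/s8.png",grab_frame("scene")[:,:,::-1])
cv2.imwrite("pics/t8.png",grab_frame("top")[:,:,::-1])
E
```

```text
time_s: 15.45
ee_pos: [441.4, 411.3, 28.7]
ee_rot: [-180.0, -0.0, -174.5]
force: [-0.2, -1.2, -0.0]
gripper_width: 63.9
time_s: 16.08
ee_pos: [382.4, 406.7, 202.1]
ee_rot: [179.7, 0.3, -174.6]
force: [0.2, 0.8, -0.4]
gripper_width: 63.9
time_s: 16.45
ee_pos: [372.5, 404.7, 198.4]
ee_rot: [-180.0, -0.0, -174.6]
force: [0.2, 0.2, -0.2]
gripper_width: 63.8
t 16.45 pos [372.5 404.7 198.4] rot [-179.97   -0.   -174.55] w 63.8 F [ 0.2  0.2 -0.2] 
 shift [-0.0687 -0.0012  0.1624] | 2.8 rows; turn [-0.03 -0.   -0.05]
```

View pics/w8.png

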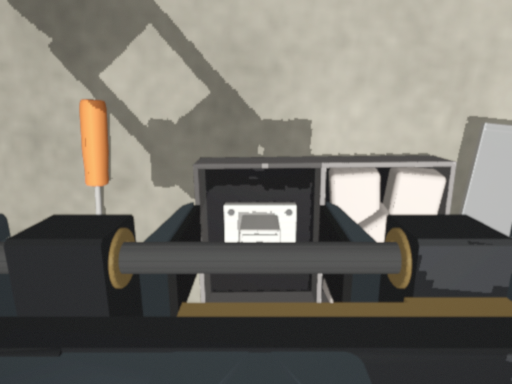

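View pics/s8.png

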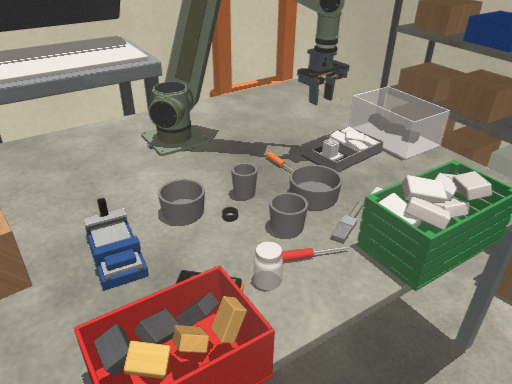

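```bash
cat >> h.py <<'E'
TUB={"a":(164,68),"b":(136,76),"c":(108,84),"d":(82,92)}
def tubs(name,img,show=None):
    """grey blobs -> contours"""
    im=cv2.GaussianBlur(img,(3,3),0).astype(int)
    sat=im.max(2)-im.min(2)
    m=((sat<12)&(im.max(2)<175)).astype(np.uint8)*255
    m=cv2.morphologyEx(m,cv2.MORPH_OPEN,np.ones((3,3),np.uint8))
    return m
E
python3 - <<'E'
from h import *
for f in("t8","s8"):
    a=cv2.imread(f"pics/{f}.png"); m=tubs("",a); cv2.imwrite(f"pics/{f}m.png",m)
t=cv2.imread("pics/t8.png")
for u in[(197,188),(197,165),(170,190),(316,230),(300,150),(260,300)]: print(u,t[u[1],u[0]])
E
```

```text
(197, 188) [150 156 162]
(197, 165) [46 47 48]
(170, 190) [149 155 163]
(316, 230) [149 155 160]
(300, 150) [144 166 172]
(260, 300) [141 161 168]
```

View pics/t8m.png

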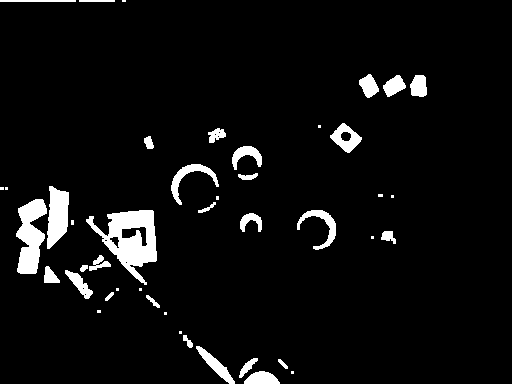

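View pics/t8.png

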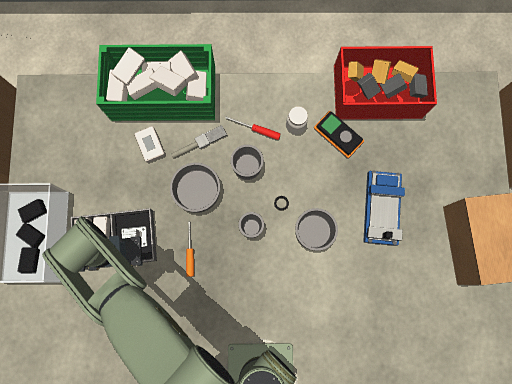

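View pics/s8m.png

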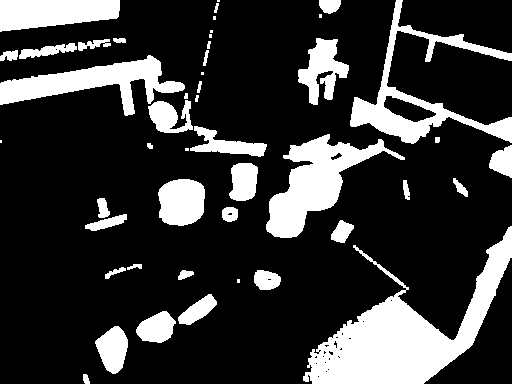

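```bash
cat >> h.py <<'E'
def toptubs(img,verbose=True):
    """rim ellipses in the top view: world rim centres for each size, sorted"""
    im=cv2.resize(img,None,fx=4,fy=4,interpolation=cv2.INTER_CUBIC)
    im=cv2.GaussianBlur(im,(9,9),0).astype(int); sat=im.max(2)-im.min(2)
    m=((sat<20)&(im.max(2)<185)&(im.max(2)>75)).astype(np.uint8)*255
    m=cv2.morphologyEx(m,cv2.MORPH_OPEN,np.ones((7,7),np.uint8))
    T=camera_params("top"); out=[]
    for c in cv2.findContours(m,cv2.RETR_EXTERNAL,cv2.CHAIN_APPROX_NONE)[0]:
        if cv2.contourArea(c)<4000: continue
        h=cv2.convexHull(c)
        (x,y),(w,hh),an=cv2.fitEllipse(h)
        if max(w,hh)>240 or min(w,hh)/max(w,hh)<0.8: continue
        u=((x+.5)/4-.5,(y+.5)/4-.5)
        dia=np.mean([w,hh])/4*1500/472
        best=min(TUB,key=lambda k:abs(TUB[k][0]-dia))
        P=onz(T,u,TUB[best][1]); out.append((best,round(dia),np.round(u,1),P.round(1),round(w/hh,2)))
        if verbose: print(out[-1])
    return m
E
python3 - <<'E'
from h import *
for f in("top0","t8"):
  m=toptubs(cv2.imread(f"pics/{f}.png"))
cv2.imwrite("pics/m8.png",m[450:1050,600:1400])
E
```

```text
('d', 92, array([251.9, 226.1]), array([466.2,  20.2,  92. ]), 0.87)
('b', 139, array([316. , 229.8]), array([ 455. , -183.1,   76. ]), 0.96)
('a', 170, array([196.4, 188.7]), array([591.5, 198.9,  68. ]), 0.92)
('c', 117, array([247.9, 163.1]), array([671.8,  31.9,  84. ]), 0.86)
('d', 74, array([368.1,  85.8]), array([ 931.6, -368. ,   92. ]), 0.92)
('d', 91, array([252., 226.]), array([466.5,  19.9,  92. ]), 0.86)
('b', 138, array([316. , 229.7]), array([ 455.3, -183.1,   76. ]), 0.96)
('a', 170, array([196.4, 188.7]), array([591.5, 199. ,  68. ]), 0.92)
('c', 117, array([247.8, 163. ]), array([672. ,  32.1,  84. ]), 0.85)
('d', 73, array([368.1,  85.6]), array([ 932. , -368.2,   92. ]), 0.88)
```

View pics/m8.png

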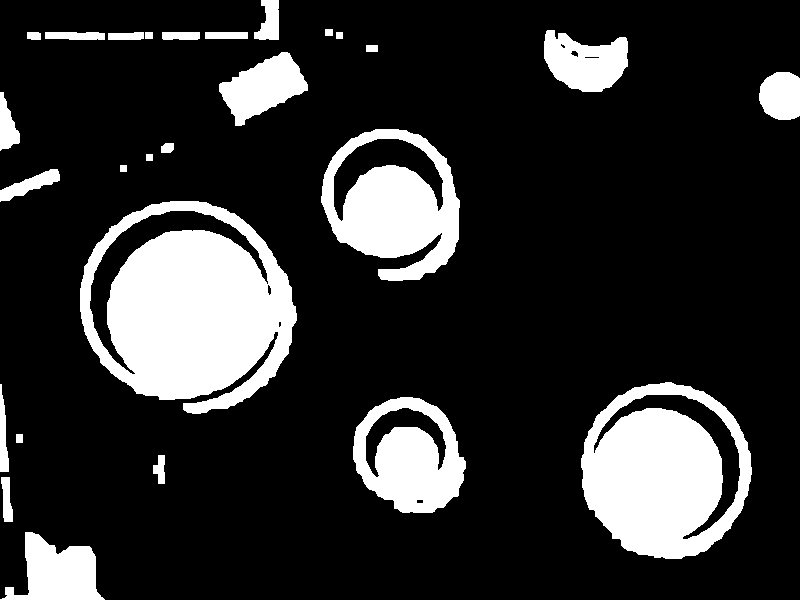

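```bash
cat >> h.py <<'E'
from scipy.optimize import least_squares
def fitrim(P,pts,r,z,x0):
    X=np.array([onz(P,u,z)[:2] for u in pts])
    f=lambda c:np.hypot(X[:,0]-c[0],X[:,1]-c[1])-r
    s=least_squares(f,x0,loss="soft_l1",f_scale=1.0)
    return s.x,np.median(np.abs(s.fun))
def toptubs2(img,centres):
    """centres: {tub:(world x,y)} rough; refine with upper-left (unshadowed) rim arc"""
    im=cv2.resize(img,None,fx=4,fy=4,interpolation=cv2.INTER_CUBIC)
    im=cv2.GaussianBlur(im,(9,9),0).astype(int); sat=im.max(2)-im.min(2)
    m=((sat<20)&(im.max(2)<185)&(im.max(2)>75)).astype(np.uint8)*255
    T=camera_params("top"); res={}
    cs=cv2.findContours(m,cv2.RETR_EXTERNAL,cv2.CHAIN_APPROX_NONE)[0]
    allp=np.concatenate([c[:,0,:] for c in cs if cv2.contourArea(c)>2000])
    for k,c in centres.items():
        d,h=TUB[k]; u0=proj(T,(c[0],c[1],h)); 
        for it in range(3):
            q=(allp+.5)/4-.5-u0; rr=np.hypot(*q.T); rp=d/2*472/1500
            sel=(abs(rr-rp)<4)&((q.sum(1)<0.2*rp))
            (x,y),e=fitrim(T,(q[sel]+u0),d/2,h,c); u0=proj(T,(x,y,h))
        res[k]=(x,y); print(k,np.round((x,y),1),"res",round(e,2),"n",sel.sum())
    return res
E
python3 - <<'E'
from h import *
toptubs2(cv2.imread("pics/t8.png"),{"a":(592,199),"b":(455,-183),"c":(672,32),"d":(466,20)})
# scene: top-rim check by projecting circles on image
s=cv2.imread("pics/s8.png"); S=camera_params("scene"); t=cv2.imread("pics/t8.png");T=camera_params("top")
E
```

```text
a [598.1 204.3] res 0.44 n 314
b [ 457.  -183.6] res 0.53 n 266
c [681.  36.] res 0.46 n 204
d [471.6  23.4] res 0.4 n 163
```

```bash
cat >> h.py <<'E'
def scenetubs(img,centres):
    im=cv2.resize(img,None,fx=4,fy=4,interpolation=cv2.INTER_CUBIC)
    im=cv2.GaussianBlur(im,(9,9),0).astype(int); sat=im.max(2)-im.min(2)
    m=((sat<14)&(im.max(2)<175)).astype(np.uint8)*255
    S=camera_params("scene"); res={}
    cs=cv2.findContours(m,cv2.RETR_EXTERNAL,cv2.CHAIN_APPROX_NONE)[0]
    allp=np.concatenate([c[:,0,:] for c in cs if cv2.contourArea(c)>2000])
    uv=(allp+.5)/4-.5
    for k,c in centres.items():
        d,h=TUB[k]; X=np.array([onz(S,u,h)[:2] for u in uv]); c=np.array(c,float)
        # keep points whose projection is on back/side rim arc
        for it in range(4):
            q=X-c; rr=np.hypot(*q.T); cam=(-S["R"].T@S["t"])[:2]-c; cam/=np.linalg.norm(cam)
            sel=(abs(rr-d/2)<(14,8,6,5)[it])&(q@cam<0.1*d)
            if sel.sum()<20: break
            s=least_squares(lambda p:np.hypot(X[sel,0]-p[0],X[sel,1]-p[1])-d/2,c,loss="soft_l1"); c=s.x
        res[k]=c; print("scene",k,c.round(1),"res",round(float(np.median(abs(s.fun))),2),"n",sel.sum())
    return res
E
python3 - <<'E'
from h import *
scenetubs(cv2.imread("pics/s8.png"),{"a":(598,204),"b":(457,-183),"c":(681,36),"d":(471,23)})
E
```

```text
scene a [598.4 206.3] res 0.75 n 163
scene b [ 459.6 -183.2] res 0.54 n 232
scene c [682.5  37.3] res 0.59 n 91
scene d [472.1  25.5] res 1.09 n 137
```

```bash
cat >> h.py <<'E'
def tt(x,y,z,tilt=5,yaw=180):
    s=st(); R=Ro.from_euler("xyz",s["ee_rot"],degrees=True).as_matrix()
    Rt=Ro.from_euler("xyz",[180,0,yaw],degrees=True).as_matrix()@Ro.from_euler("x",tilt,degrees=True).as_matrix()
    d=R.T@(np.array([x,y,z])-s["ee_pos"]); r=Ro.from_matrix(R.T@Rt).as_rotvec(degrees=True)
    print("t",round(s["time_s"],2),"pos",s["ee_pos"].round(1),"rot",s["ee_rot"].round(2),"w",round(s["gripper_width"],1),"F",s["force"].round(1),"\n shift",(d/1000).round(4),"|",round(np.linalg.norm(d)/62.5,1),"rows; turn",r.round(2))
E
python3 -m creep '{"offset":[[0,0,0],[0,0,0],[0,0,0]],"rotation":[[0,0,5.4],[5,0,0],[0,0,0]]}' 0.6; python3 -c "
from h import *
tt(458,-120.7,150)"
```

```text
time_s: 16.98
ee_pos: [372.2, 405.7, 198.3]
ee_rot: [-175.0, -0.0, -179.9]
force: [0.8, 0.4, -0.9]
gripper_width: 37.4
t 16.98 pos [372.2 405.7 198.3] rot [-1.7502e+02 -2.0000e-02 -1.7987e+02] w 37.4 F [ 0.8  0.4 -0.9] 
 shift [-0.0847 -0.5204  0.0938] | 8.6 rows; turn [ 0.02 -0.    0.13]
```

```bash
python3 -m creep '{"offset":[[-0.0085,-0.052,0.0094],[-0.0085,-0.052,0.0094],[-0.0085,-0.052,0.0094],[-0.0085,-0.052,0.0094],[-0.0085,-0.052,0.0094]],"rotation":[[0,0,0],[0,0,0],[0,0,0],[0,0,0],[0,0,0]]}'; python3 -m creep '{"offset":[[-0.0085,-0.052,0.0094],[-0.0085,-0.052,0.0094],[-0.0085,-0.052,0.0094],[-0.0085,-0.052,0.0094],[-0.0085,-0.052,0.0094]],"rotation":[[0,0,0],[0,0,0],[0,0,0],[0,0,0],[0,0,0]]}';python3 -m creep '{"offset":[[0,0,0],[0,0,0],[0,0,0]],"rotation":[[0,0,0],[0,0,0],[0,0,0]]}'
python3 - <<'E'
from h import *
tt(458,-120.7,63)
cv2.imwrite("pics/w9.png",grab_frame("wrist")[:,:,::-1])
s=grab_frame("scene")[:,:,::-1]; cv2.imwrite("pics/s9.png",crop(s,100,60,300,210,4))
E
```

```text
time_s: 17.6
ee_pos: [414.7, 139.7, 174.7]
ee_rot: [-175.1, 0.1, -179.9]
force: [0.5, 0.9, 0.2]
gripper_width: 36.8
time_s: 18.23
ee_pos: [457.3, -123.5, 150.6]
ee_rot: [-175.0, 0.1, -180.0]
force: [1.3, -0.1, -0.5]
gripper_width: 36.6
time_s: 18.6
ee_pos: [457.2, -120.3, 150.7]
ee_rot: [-175.0, 0.0, -179.8]
force: [-0.5, -0.2, 0.7]
gripper_width: 36.5
t 18.6 pos [ 457.2 -120.3  150.7] rot [-1.7503e+02  1.0000e-02 -1.7984e+02] w 36.5 F [-0.5 -0.2  0.7] 
 shift [-0.0008  0.0072  0.0874] | 1.4 rows; turn [0.03 0.03 0.15]
```

View pics/w9.png

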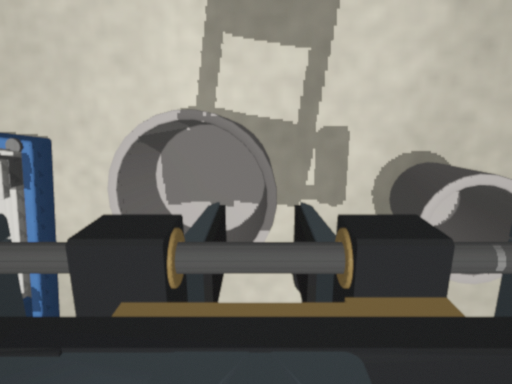

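View pics/s9.png

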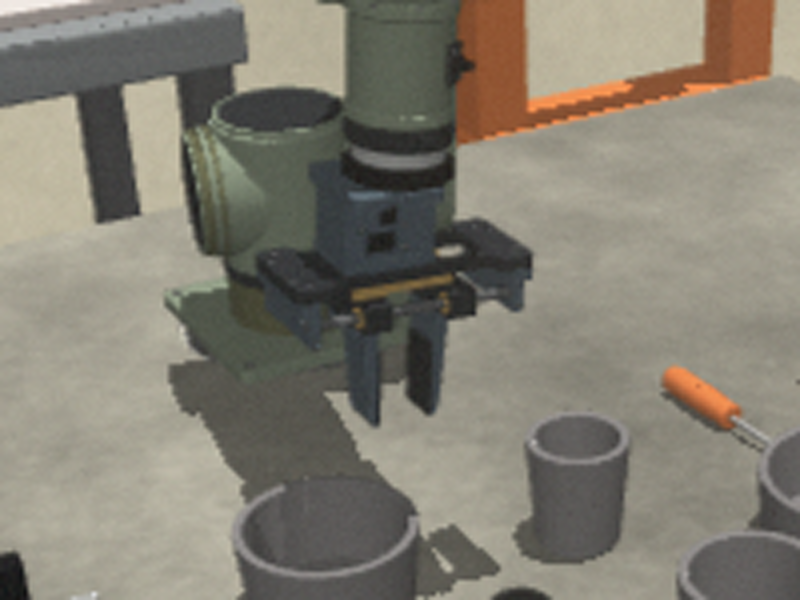

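Run:
```python
from h import *
W=camera_params("wrist")
print(fitrim(W,[(108,185),(192,109),(278,190),(247,127),(128,138)],68,76,(458,-183)))
```

```text
(array([ 460.26402931, -178.55148506]), np.float64(0.779599814881422))
```

```bash
python3 -m creep '{"offset":[[-0.002,0.003,0.035],[0,0.003,0.03],[0,0.003,0.022],[0,0,0],[0,0,0]],"rotation":[[0,0,0],[0,0,0],[0,0,0],[0,0,0],[0,0,0]]}'
python3 - <<'E'
from h import *
tt(459,-119,63)
s=grab_frame("scene")[:,:,::-1]; cv2.imwrite("pics/s10.png",crop(s,120,110,270,235,5))
E
```

```text
time_s: 19.32
ee_pos: [460.2, -119.8, 64.0]
ee_rot: [-175.0, 0.1, -179.9]
force: [-0.2, 0.0, 0.4]
gripper_width: 36.3
t 19.32 pos [ 460.2 -119.8   64. ] rot [-1.7498e+02  9.0000e-02 -1.7987e+02] w 36.3 F [-0.2  0.   0.4] 
 shift [0.0012 0.0009 0.001 ] | 0.0 rows; turn [-0.02  0.1   0.12]
```

View pics/s10.png

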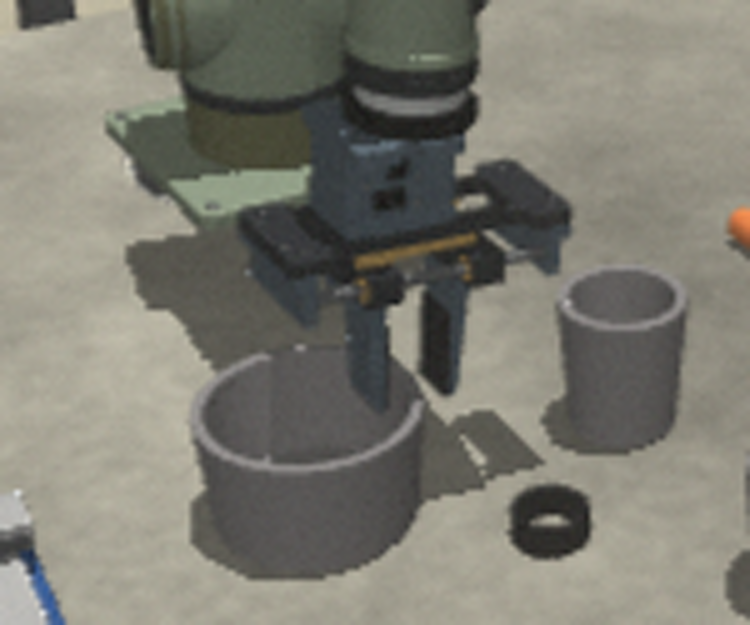

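Fingers straddle tub b's rim: inner finger inside at about (370,390), outer at (440,380) in the crop. Close.

```bash
python3 -m creep '{"offset":[[0,0,0],[0,0,0],[0,0,0],[0,0,0],[0,0,0]],"rotation":[[0,0,0],[0,0,0],[0,0,0],[0,0,0],[0,0,0]]}' 1 45; python3 -m creep '{"offset":[[0,0,-0.015],[0,0,-0.025],[0,0,-0.03],[0,0,0],[0,0,0]],"rotation":[[0,0,0],[0,0,0],[0,0,0],[0,0,0],[0,0,0]]}'
python3 - <<'E'
from h import *
tt(598,268,145)
s=grab_frame("scene")[:,:,::-1]; cv2.imwrite("pics/s11.png",crop(s,120,90,270,215,5))
cv2.imwrite("pics/w11.png",grab_frame("wrist")[:,:,::-1])
E
```

```text
time_s: 20.0
ee_pos: [459.7, -120.2, 63.4]
ee_rot: [-175.0, 0.0, -179.9]
force: [0.9, -0.1, 2.4]
gripper_width: 9.6
time_s: 20.62
ee_pos: [458.2, -113.7, 131.5]
ee_rot: [-175.0, -0.1, -179.9]
force: [0.3, -0.4, -2.5]
gripper_width: 9.1
t 20.62 pos [ 458.2 -113.7  131.5] rot [-1.7505e+02 -1.5000e-01 -1.7995e+02] w 9.1 F [ 0.3 -0.4 -2.5] 
 shift [-0.1401  0.379  -0.0467] | 6.5 rows; turn [ 0.05 -0.14  0.07]
```

View pics/s11.png

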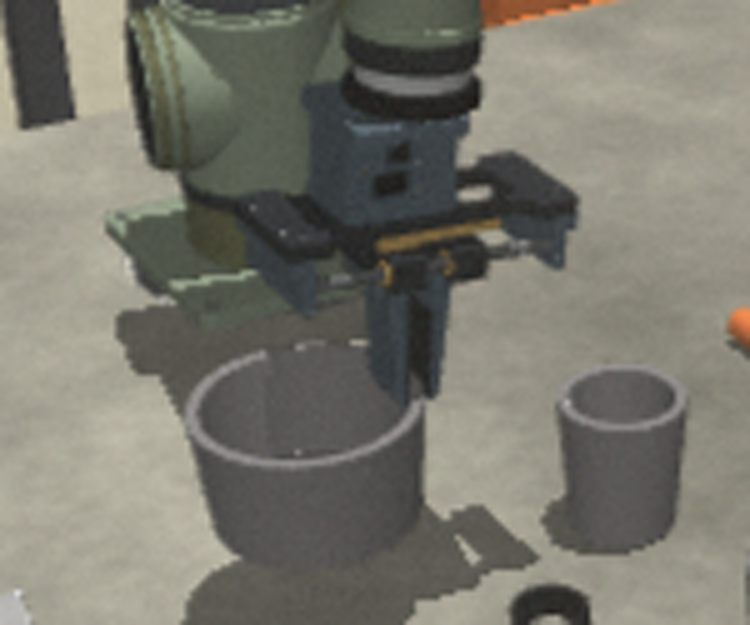

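View pics/w11.png

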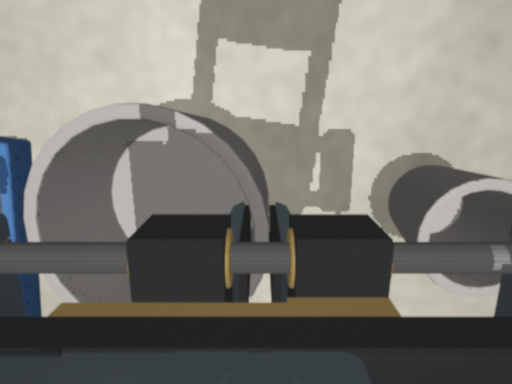

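```bash
python3 -m creep '{"offset":[[0,0,-0.05],[0,0.02,-0.01],[-0.02,0.05,-0.005],[-0.02,0.055,-0.005],[-0.02,0.055,-0.005]],"rotation":[[0,0,0],[0,0,0],[0,0,0],[0,0,0],[0,0,0]]}'; python3 -m creep '{"offset":[[-0.02,0.055,-0.005],[-0.02,0.055,-0.005],[-0.02,0.055,-0.005],[-0.02,0.04,0],[0,0.02,0]],"rotation":[[0,0,0],[0,0,0],[0,0,0],[0,0,0],[0,0,0]]}';python3 -m creep '{"offset":[[0,0,0],[0,0,0],[0,0,0]],"rotation":[[0,0,0],[0,0,0],[0,0,0]]}'
python3 - <<'E'
from h import *
tt(599,268,100)
s=grab_frame("scene")[:,:,::-1]; cv2.imwrite("pics/s12.png",s); cv2.imwrite("pics/s12c.png",crop(s,240,90,390,215,5))
cv2.imwrite("pics/w12.png",grab_frame("wrist")[:,:,::-1])
E
```

```text
time_s: 21.35
ee_pos: [519.2, 73.4, 190.7]
ee_rot: [-175.0, -0.1, -180.0]
force: [0.7, -0.9, -2.5]
gripper_width: 9.5
time_s: 21.98
ee_pos: [599.3, 299.5, 184.4]
ee_rot: [-174.9, -0.1, -179.9]
force: [-0.7, 0.3, -3.0]
gripper_width: 9.6
time_s: 22.35
ee_pos: [598.7, 296.0, 187.8]
ee_rot: [-175.0, 0.0, 180.0]
force: [0.0, 0.2, -1.4]
gripper_width: 10.0
t 22.35 pos [598.7 296.  187.8] rot [-1.7499e+02  1.0000e-02  1.7999e+02] w 10.0 F [ 0.   0.2 -1.4] 
 shift [-0.0002 -0.0203  0.0899] | 1.5 rows; turn [-0.01  0.01 -0.01]
```

View pics/s12c.png

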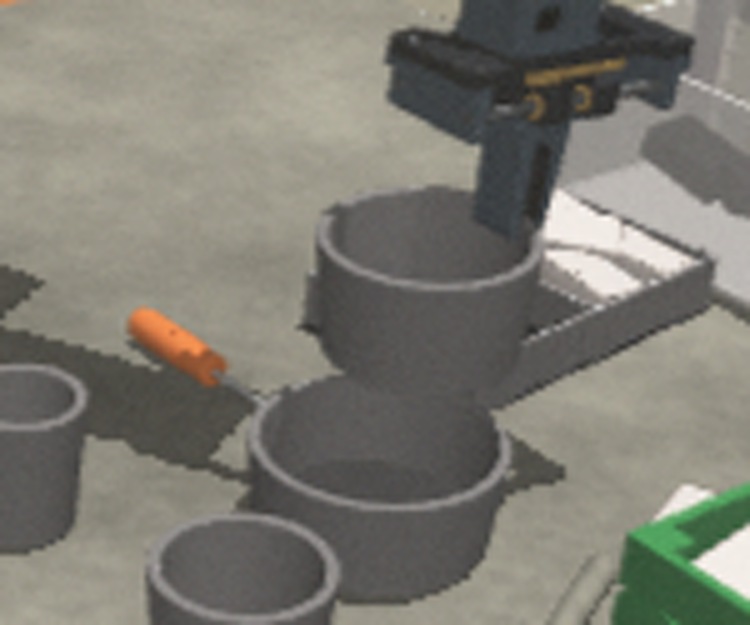

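View pics/w12.png

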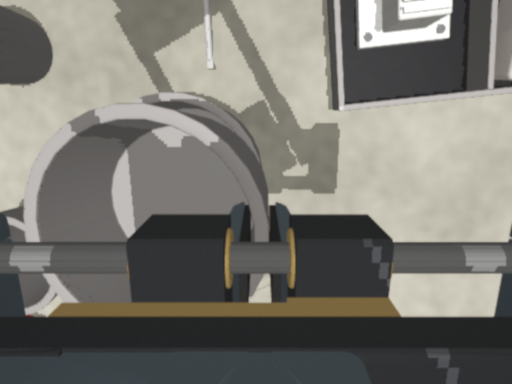

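```bash
python3 -m creep '{"offset":[[0,-0.01,0],[0,-0.01,0.03],[0,0,0.03],[0,0,0.02],[0,0,0]],"rotation":[[0,0,0],[0,0,0],[0,0,0],[0,0,0],[0,0,0]]}'; python3 -m creep '{"offset":[[0,0,0],[0,0,0],[0,0,0]],"rotation":[[0,0,0],[0,0,0],[0,0,0]]}'
python3 - <<'E'
from h import *
tt(599,268,74)
s=grab_frame("scene")[:,:,::-1]; cv2.imwrite("pics/s13c.png",crop(s,240,90,390,215,5))
E
```

```text
time_s: 23.08
ee_pos: [597.9, 269.1, 107.9]
ee_rot: [-174.9, -0.2, -180.0]
force: [-0.2, 0.4, -1.5]
gripper_width: 9.6
time_s: 23.45
ee_pos: [599.3, 270.9, 110.3]
ee_rot: [-175.0, 0.1, -179.9]
force: [-0.5, -0.3, -2.4]
gripper_width: 9.4
t 23.45 pos [599.3 270.9 110.3] rot [-1.7504e+02  9.0000e-02 -1.7992e+02] w 9.4 F [-0.5 -0.3 -2.4] 
 shift [0.0003 0.0003 0.0364] | 0.6 rows; turn [0.04 0.09 0.07]
```

View pics/s13c.png

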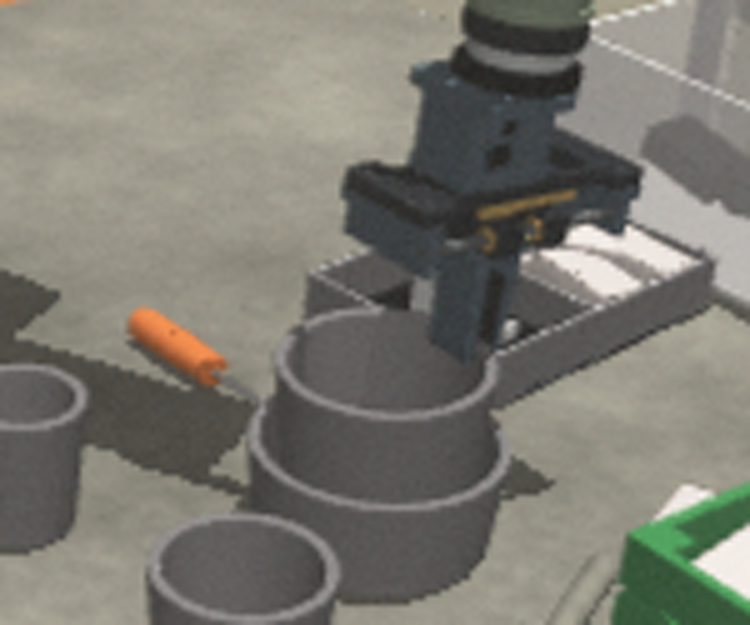

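```bash
python3 -m creep '{"offset":[[0,0,0.012],[0,0,0.012],[0,0,0.009],[0,0,0],[0,0,0]],"rotation":[[0,0,0],[0,0,0],[0,0,0],[0,0,0],[0,0,0]]}'; python3 -m creep '{"offset":[[0,0,0.001],[0,0,0.001],[0,0,0]],"rotation":[[0,0,0],[0,0,0],[0,0,0]]}'
```

```text
time_s: 24.12
ee_pos: [599.1, 267.8, 76.5]
ee_rot: [-175.0, 0.0, -179.9]
force: [-0.2, 0.8, -2.4]
gripper_width: 10.0
time_s: 24.5
ee_pos: [599.1, 267.8, 74.8]
ee_rot: [-175.0, 0.0, -179.9]
force: [-0.4, 1.0, -1.2]
gripper_width: 9.8
```

Near the floor with no side load; release, rise and look.

```bash
python3 -m creep '{"offset":[[0,0,0.001],[0,0,0],[0,0,0],[0,0,0],[0,0,0]],"rotation":[[0,0,0],[0,0,0],[0,0,0],[0,0,0],[0,0,0]]}'; python3 -m creep '{"offset":[[0,0,0],[0,0,0],[0,0,0],[0,0,0],[0,0,0]],"rotation":[[0,0,0],[0,0,0],[0,0,0],[0,0,0],[0,0,0]]}' 0.65; python3 -m creep '{"offset":[[0,0,-0.02],[0,0,-0.04],[0,0,-0.05],[0,0,0],[0,0,0]],"rotation":[[0,0,0],[0,0,0],[0,0,0],[0,0,0],[0,0,0]]}'
python3 - <<'E'
from h import *
tt(682,85.6,150)
s=grab_frame("scene")[:,:,::-1]; cv2.imwrite("pics/s14c.png",crop(s,240,90,390,215,5))
cv2.imwrite("pics/s14.png",s)
t=grab_frame("top")[:,:,::-1]; cv2.imwrite("pics/t14.png",t);cv2.imwrite("pics/t14c.png",crop(t,150,130,350,260,4))
E
```

```text
time_s: 25.12
ee_pos: [599.1, 267.6, 73.6]
ee_rot: [-175.0, 0.0, -179.9]
force: [1.3, 0.3, 0.1]
gripper_width: 9.5
time_s: 25.75
ee_pos: [598.9, 267.4, 73.5]
ee_rot: [-175.0, 0.0, -179.9]
force: [0.3, -0.6, 1.2]
gripper_width: 31.9
time_s: 26.38
ee_pos: [598.5, 276.9, 182.6]
ee_rot: [-175.0, -0.0, -179.9]
force: [0.1, 0.9, -0.3]
gripper_width: 31.8
t 26.38 pos [598.5 276.9 182.6] rot [-1.7499e+02 -4.0000e-02 -1.7993e+02] w 31.8 F [ 0.1  0.9 -0.3] 
 shift [-0.0833 -0.1878  0.0492] | 3.4 rows; turn [-0.01 -0.03  0.07]
```

View pics/s14c.png

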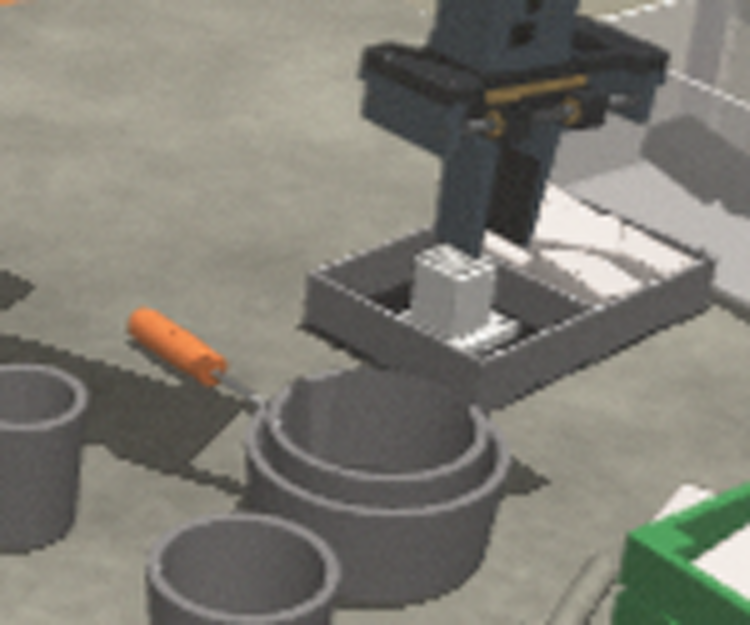

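View pics/t14c.png

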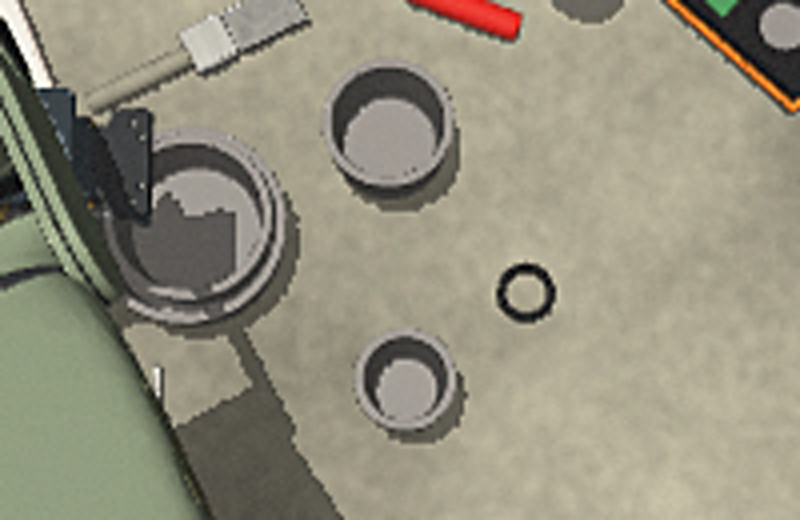

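```bash
python3 - <<'E'
from h import *
toptubs2(cv2.imread("pics/t14.png"),{"c":(681,36),"d":(471,23)})
scenetubs(cv2.imread("pics/s14.png"),{"c":(681,36),"d":(471,23)})
E
python3 -m creep '{"offset":[[-0.02,-0.047,0.01],[-0.02,-0.047,0.01],[-0.022,-0.047,0.01],[-0.021,-0.047,0.01],[0,0,0]],"rotation":[[0,0,0],[0,0,0],[0,0,0],[0,0,0],[0,0,0]]}'; python3 -m creep '{"offset":[[0,0,0],[0,0,0]],"rotation":[[0,0,0],[0,0,0]]}'
python3 - <<'E'
from h import *
tt(682,85.6,71)
cv2.imwrite("pics/w15.png",grab_frame("wrist")[:,:,::-1])
E
```

```text
c [680.9  35.9] res 0.43 n 204
d [471.6  23.5] res 0.48 n 164
scene c [682.   37.8] res 0.61 n 92
scene d [471.  23.] res 0.61 n 6
time_s: 27.1
ee_pos: [682.2, 82.4, 157.0]
ee_rot: [-174.9, -0.2, 179.8]
force: [-0.3, 0.7, 0.6]
gripper_width: 32.1
time_s: 27.35
ee_pos: [681.6, 87.7, 159.3]
ee_rot: [-175.0, -0.0, -179.8]
force: [-0.1, -0.4, 0.9]
gripper_width: 31.9
t 27.35 pos [681.6  87.7 159.3] rot [-1.7502e+02 -5.0000e-02 -1.7985e+02] w 31.9 F [-0.1 -0.4  0.9] 
 shift [-0.0005  0.0056  0.0881] | 1.4 rows; turn [ 0.02 -0.03  0.15]
```

View pics/w15.png

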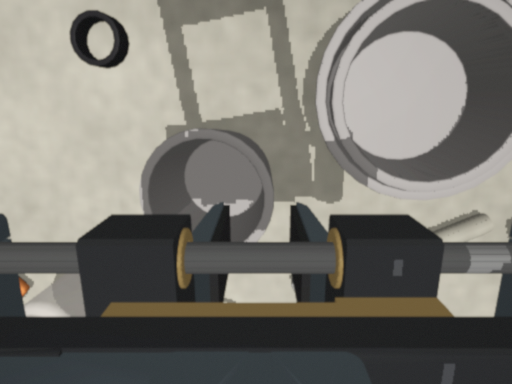

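```bash
python3 -m creep '{"offset":[[0,0.002,0.035],[0,0.002,0.03],[0,0.002,0.023],[0,0,0],[0,0,0]],"rotation":[[0,0,0],[0,0,0],[0,0,0],[0,0,0],[0,0,0]]}'; python3 -m creep '{"offset":[[0,0,0],[0,0,0],[0,0,0],[0,0,0],[0,0,0]],"rotation":[[0,0,0],[0,0,0],[0,0,0],[0,0,0],[0,0,0]]}' 1 45; python3 -m creep '{"offset":[[0,0,-0.015],[0,0,-0.035],[0,0,-0.05],[0,0,-0.03],[0,0,0]],"rotation":[[0,0,0],[0,0,0],[0,0,0],[0,0,0],[0,0,0]]}'
python3 - <<'E'
from h import *
tt(598.5,205+48.9,180)
s=grab_frame("scene")[:,:,::-1]; cv2.imwrite("pics/s16c.png",crop(s,220,90,370,240,5))
E
```

```text
time_s: 28.02
ee_pos: [682.8, 85.5, 72.6]
ee_rot: [-175.0, 0.1, -179.9]
force: [0.3, -0.4, 0.4]
gripper_width: 31.8
time_s: 28.65
ee_pos: [682.7, 85.0, 72.2]
ee_rot: [-175.0, 0.1, -179.9]
force: [0.3, 1.7, 4.7]
gripper_width: 9.3
time_s: 29.28
ee_pos: [683.2, 96.2, 203.7]
ee_rot: [-175.0, 0.3, -179.9]
force: [-0.3, 0.2, -3.0]
gripper_width: 9.4
t 29.27 pos [683.2  96.2 203.7] rot [-175.04    0.3  -179.93] w 9.4 F [-0.3  0.2 -3. ] 
 shift [0.0847 0.1592 0.0096] | 2.9 rows; turn [0.04 0.3  0.05]
```

View pics/s16c.png

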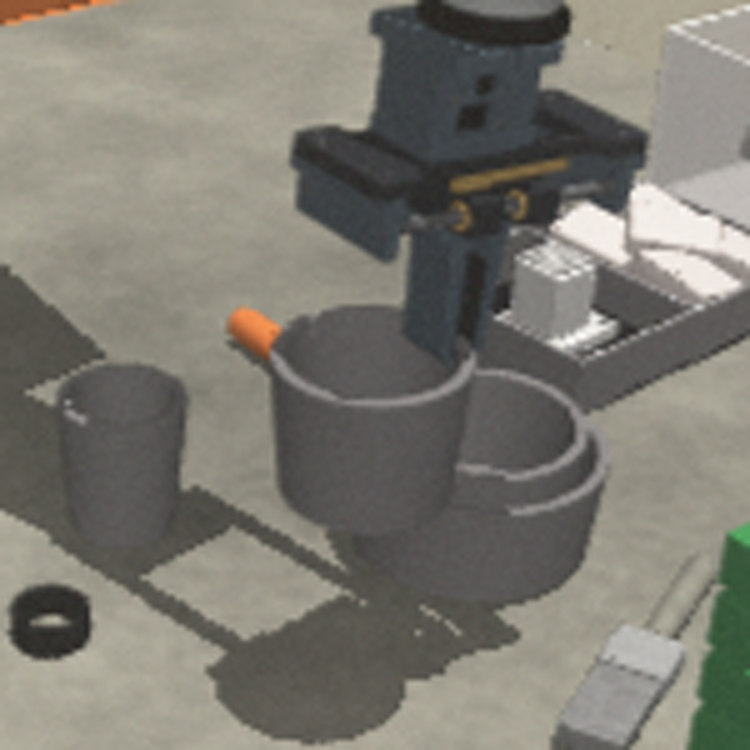

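```bash
python3 -m creep '{"offset":[[0.02,0.035,0],[0.022,0.042,0],[0.022,0.042,0],[0.02,0.04,0.01],[0,0,0]],"rotation":[[0,0,0],[0,0,0],[0,0,0],[0,0,0],[0,0,0]]}'; python3 -m creep '{"offset":[[0,0,0.02],[0,0,0.03],[0,0,0],[0,0,0],[0,0,0]],"rotation":[[0,0,0],[0,0,0],[0,0,0],[0,0,0],[0,0,0]]}'
python3 - <<'E'
from h import *
tt(599,253.6,91)
s=grab_frame("scene")[:,:,::-1]; cv2.imwrite("pics/s17c.png",crop(s,220,90,370,240,5))
cv2.imwrite("pics/w17.png",grab_frame("wrist")[:,:,::-1])
E
```

```text
time_s: 29.95
ee_pos: [594.5, 255.1, 173.1]
ee_rot: [-174.9, -0.4, -179.7]
force: [-0.0, -0.9, -2.5]
gripper_width: 9.1
time_s: 30.58
ee_pos: [598.6, 249.1, 128.4]
ee_rot: [-175.0, 0.1, -180.0]
force: [0.5, -0.4, -1.5]
gripper_width: 9.1
t 30.57 pos [598.6 249.1 128.4] rot [-1.7504e+02  1.0000e-01 -1.7995e+02] w 9.1 F [ 0.5 -0.4 -1.5] 
 shift [-0.0003  0.0077  0.0369] | 0.6 rows; turn [0.04 0.1  0.04]
```

View pics/s17c.png

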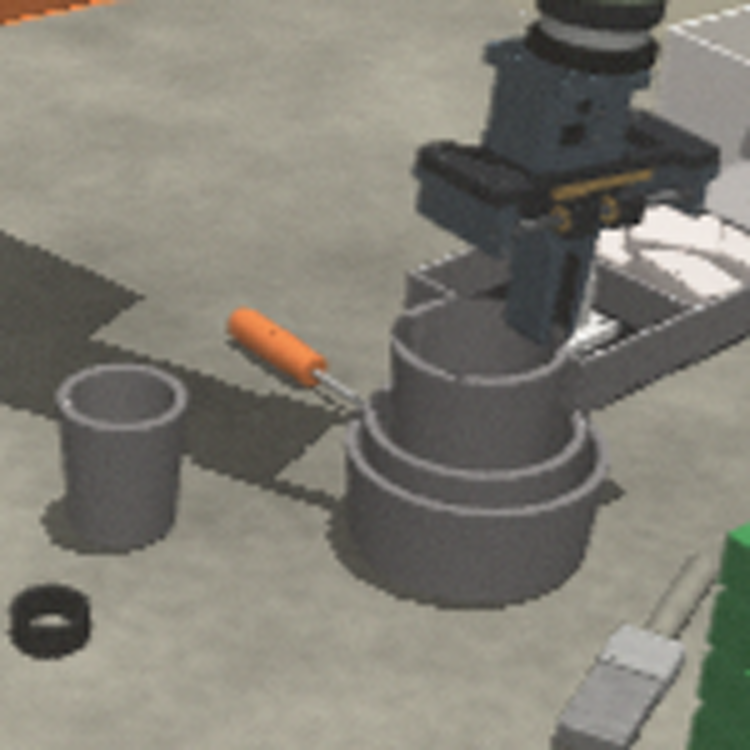

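View pics/w17.png

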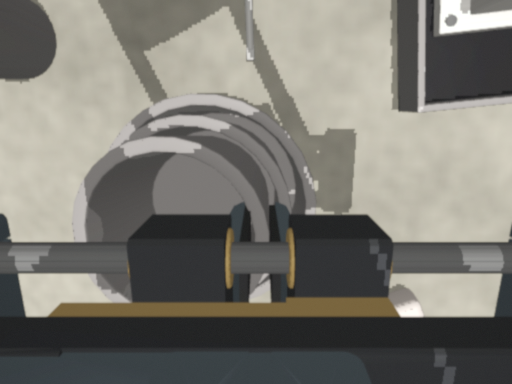

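```bash
python3 -m creep '{"offset":[[0,0.004,0.006],[0,0.0035,0.012],[0,0,0.01],[0,0,0.006],[0,0,0]],"rotation":[[0,0,0],[0,0,0],[0,0,0],[0,0,0],[0,0,0]]}'; python3 -m creep '{"offset":[[0,0,0.001],[0,0,0.001],[0,0,0]],"rotation":[[0,0,0],[0,0,0],[0,0,0]]}'
```

```text
time_s: 31.3
ee_pos: [597.8, 253.4, 92.3]
ee_rot: [-175.0, -0.0, -179.9]
force: [1.4, -2.7, -0.8]
gripper_width: 9.3
time_s: 31.68
ee_pos: [598.0, 253.6, 92.2]
ee_rot: [-175.0, 0.1, -179.9]
force: [-0.5, -1.7, 6.4]
gripper_width: 9.5
```

```bash
python3 -m creep '{"offset":[[0,0,0],[0,0,0],[0,0,0],[0,0,0],[0,0,0]],"rotation":[[0,0,0],[0,0,0],[0,0,0],[0,0,0],[0,0,0]]}' 0.65; python3 -m creep '{"offset":[[0,0,-0.02],[0,0,-0.03],[0,0,-0.05],[0,0,0],[0,0,0]],"rotation":[[0,0,0],[0,0,0],[0,0,0],[0,0,0],[0,0,0]]}'
python3 - <<'E'
from h import *
s=grab_frame("scene")[:,:,::-1]; cv2.imwrite("pics/s18c.png",crop(s,220,90,370,240,5))
t=grab_frame("top")[:,:,::-1]; cv2.imwrite("pics/t18.png",t)
toptubs2(t,{"d":(471,23)})
scenetubs(s,{"d":(471,23)})
tt(472,60.5,160)
E
```

```text
time_s: 32.3
ee_pos: [597.9, 253.5, 90.6]
ee_rot: [-175.0, -0.0, -179.9]
force: [-0.1, -0.1, 0.4]
gripper_width: 32.0
time_s: 32.92
ee_pos: [597.5, 262.0, 189.9]
ee_rot: [-175.0, -0.0, -179.9]
force: [-0.2, -0.3, -0.7]
gripper_width: 31.6
d [471.8  23.5] res 0.28 n 164Traceback (most recent call last):
  File "<stdin>", line 5, in <module>
  File "h.py", line 86, in scenetubs
    res[k]=c; print("scene",k,c.round(1),"res",round(float(np.median(abs(s.fun))),2),"n",sel.sum())
                                                                         ^
UnboundLocalError: cannot access local variable 's' where it is not associated with a value
```

View pics/s18c.png

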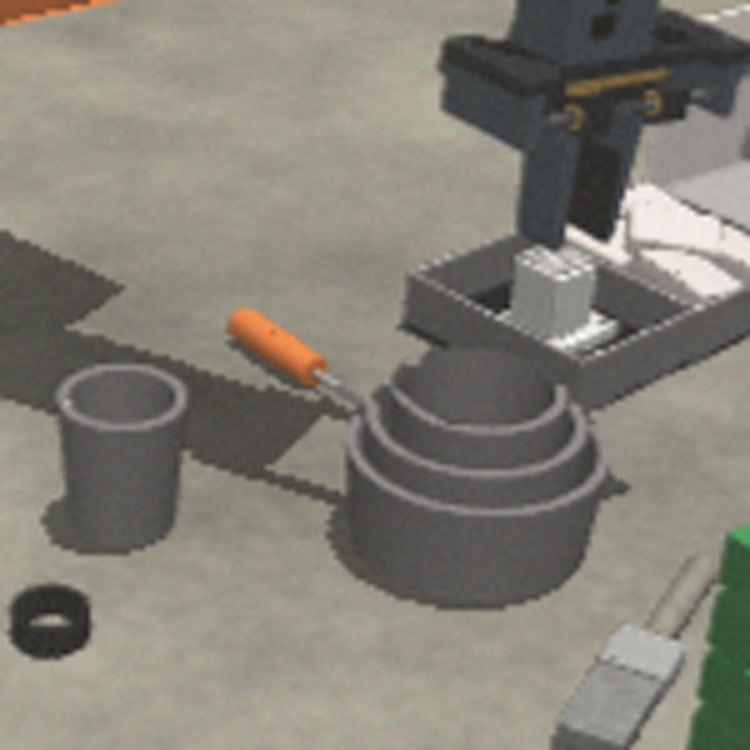

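```bash
python3 -c "
from h import *
tt(472,60.5,160)"
```

```text
t 33.02 pos [597.1 261.7 188.8] rot [-1.7493e+02 -1.6000e-01 -1.7993e+02] w 32.1 F [ 0.6 -0.2  0.1] 
 shift [ 0.1253 -0.1977  0.0468] | 3.8 rows; turn [-0.07 -0.15  0.08]
```

```bash
python3 -m creep '{"offset":[[0.025,-0.04,0.005],[0.025,-0.04,0.01],[0.025,-0.04,0.01],[0.025,-0.04,0.011],[0.025,-0.038,0.011]],"rotation":[[0,0,0],[0,0,0],[0,0,0],[0,0,0],[0,0,0]]}'; python3 -m creep '{"offset":[[0,0,0],[0,0,0],[0,0,0]],"rotation":[[0,0,0],[0,0,0],[0,0,0]]}'
python3 - <<'E'
from h import *
tt(472,60.5,79)
cv2.imwrite("pics/w19.png",grab_frame("wrist")[:,:,::-1])
s=grab_frame("scene")[:,:,::-1]; cv2.imwrite("pics/s19c.png",crop(s,200,80,350,230,5))
E
```

```text
time_s: 33.65
ee_pos: [471.4, 59.2, 159.4]
ee_rot: [-175.0, -0.1, -179.9]
force: [0.1, -0.6, 0.3]
gripper_width: 31.5
time_s: 34.02
ee_pos: [474.0, 61.4, 160.7]
ee_rot: [-175.0, 0.0, -179.9]
force: [0.9, -0.3, -0.1]
gripper_width: 32.2
t 34.02 pos [474.   61.4 160.7] rot [-1.7502e+02  2.0000e-02 -1.7988e+02] w 32.2 F [ 0.9 -0.3 -0.1] 
 shift [0.002  0.0061 0.0814] | 1.3 rows; turn [0.02 0.03 0.12]
```

View pics/w19.png

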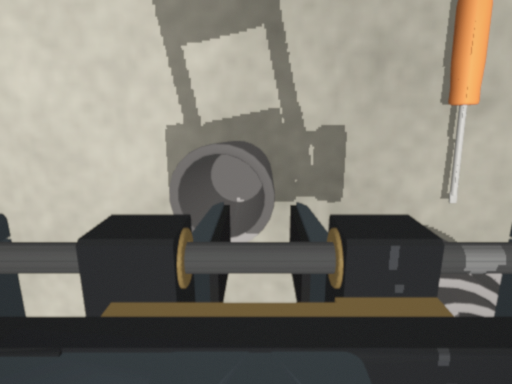

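```bash
python3 -m creep '{"offset":[[0.002,0.002,0.03],[0,0.002,0.03],[0,0.002,0.021],[0,0,0],[0,0,0]],"rotation":[[0,0,0],[0,0,0],[0,0,0],[0,0,0],[0,0,0]]}'; python3 -m creep '{"offset":[[0,0,0],[0,0,0],[0,0,0],[0,0,0],[0,0,0]],"rotation":[[0,0,0],[0,0,0],[0,0,0],[0,0,0],[0,0,0]]}' 1 45; python3 -m creep '{"offset":[[0,0,-0.015],[0,0,-0.035],[0,0,-0.05],[0,0,-0.05],[0,0,0]],"rotation":[[0,0,0],[0,0,0],[0,0,0],[0,0,0],[0,0,0]]}'
python3 - <<'E'
from h import *
tt(597.5,204.6+36.5,215)
s=grab_frame("scene")[:,:,::-1]; cv2.imwrite("pics/s20c.png",crop(s,200,70,350,220,5))
E
```

```text
time_s: 34.75
ee_pos: [472.1, 60.0, 80.3]
ee_rot: [-175.0, 0.1, -179.9]
force: [0.6, -0.4, 0.3]
gripper_width: 31.9
time_s: 35.38
ee_pos: [471.7, 59.6, 80.1]
ee_rot: [-175.0, 0.1, -179.9]
force: [0.4, -0.2, 5.1]
gripper_width: 10.5
time_s: 36.0
ee_pos: [473.1, 73.3, 232.2]
ee_rot: [-175.1, 0.4, -179.9]
force: [-0.6, 0.5, -1.5]
gripper_width: 10.6
t 36.0 pos [473.1  73.3 232.2] rot [-175.1     0.42 -179.91] w 10.6 F [-0.6  0.5 -1.5] 
 shift [-0.1246  0.1685  0.0037] | 3.4 rows; turn [0.1  0.43 0.05]
```

View pics/s20c.png

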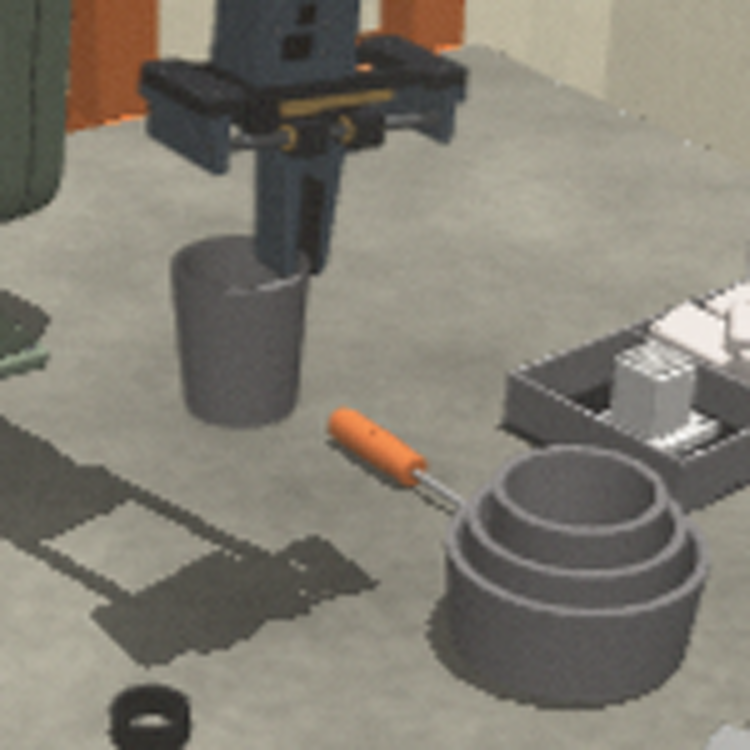

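Run:
```python
from h import *
t=grab_frame("top")[:,:,::-1]; cv2.imwrite("pics/t21.png",t)
TUB["c"]=(108,104); TUB["b"]=(136,86)
toptubs2(t,{"a":(598,205),"c":(598,205)})
s=grab_frame("scene")[:,:,::-1]; scenetubs(s,{"a":(598,205),"c":(598,205),"b":(598,205)})
tt(598,240,200)
```

```text
a [601.5 199.8] res 0.44 n 312
c [559.5 179.1] res 3.95 n 186
scene a [594.5 207.9] res 1.72 n 98
scene c [597.5 203. ] res 0.74 n 44
scene b [588. 221.] res 1.82 n 73
t 36.15 pos [469.9  72.4 227.3] rot [-174.98   -0.21 -179.94] w 10.7 F [-1.   0.1 -1.5] 
 shift [-0.1284  0.1691  0.0121] | 3.4 rows; turn [-0.02 -0.2   0.08]
```

```bash
python3 -m creep '{"offset":[[-0.025,0.033,0],[-0.026,0.034,0],[-0.026,0.034,0],[-0.026,0.034,0],[-0.025,0.034,0]],"rotation":[[0,0,0],[0,0,0],[0,0,0],[0,0,0],[0,0,0]]}'; python3 -m creep '{"offset":[[0,0,0.01],[0,0,0.01],[0,0,0.01],[0,0,0],[0,0,0]],"rotation":[[0,0,0],[0,0,0],[0,0,0],[0,0,0],[0,0,0]]}'
python3 - <<'E'
from h import *
tt(598,240,150)
cv2.imwrite("pics/w22.png",grab_frame("wrist")[:,:,::-1])
s=grab_frame("scene")[:,:,::-1]; cv2.imwrite("pics/s22c.png",crop(s,240,70,390,220,5))
S=camera_params("scene"); W=camera_params("wrist")
print(camera_params("scene")["R"] is not None)
E
```

```text
time_s: 36.78
ee_pos: [598.7, 241.7, 211.2]
ee_rot: [-174.9, -0.3, -179.9]
force: [1.2, 0.1, -1.6]
gripper_width: 11.0
time_s: 37.4
ee_pos: [599.0, 238.1, 185.0]
ee_rot: [-175.0, 0.0, -180.0]
force: [-0.1, -0.6, -1.8]
gripper_width: 10.7
t 37.4 pos [599.  238.1 185. ] rot [-1.7502e+02  5.0000e-02 -1.7996e+02] w 10.7 F [-0.1 -0.6 -1.8] 
 shift [0.001  0.0049 0.0347] | 0.6 rows; turn [0.02 0.05 0.04]
True
```

View pics/w22.png

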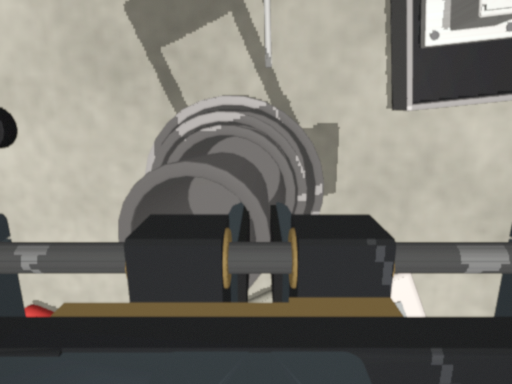

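View pics/s22c.png

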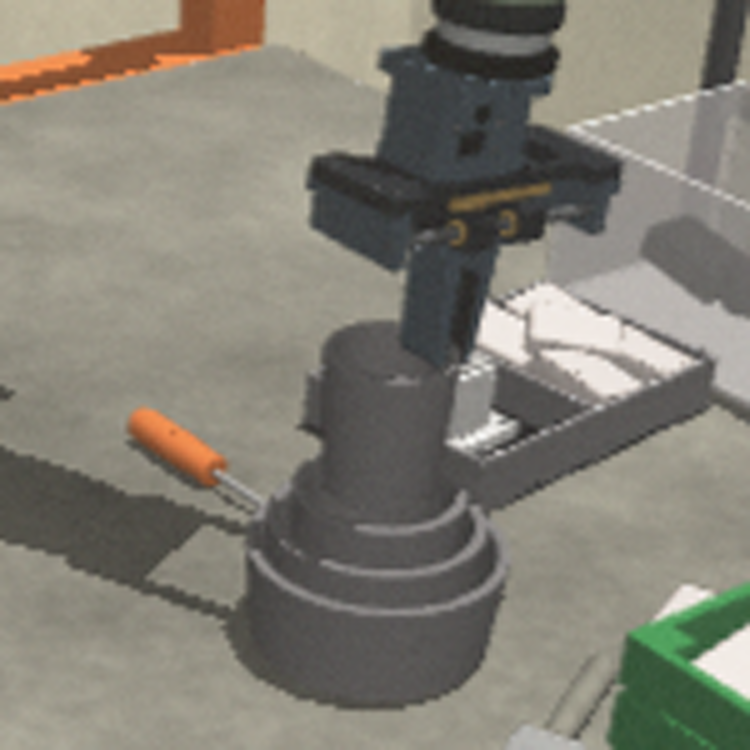

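Run:
```python
from h import *
a=cv2.imread("pics/w22.png"); cv2.imwrite("pics/w22c.png",crop(a,110,80,340,220,3.4))
W=camera_params("wrist")
print(fitrim(W,[(228,122),(299,190),(284,152),(262,132)],54,104,(598,205)))
```

```text
(array([598.28509871, 208.50383045]), np.float64(0.5778319500465194))
```

View pics/w22c.png

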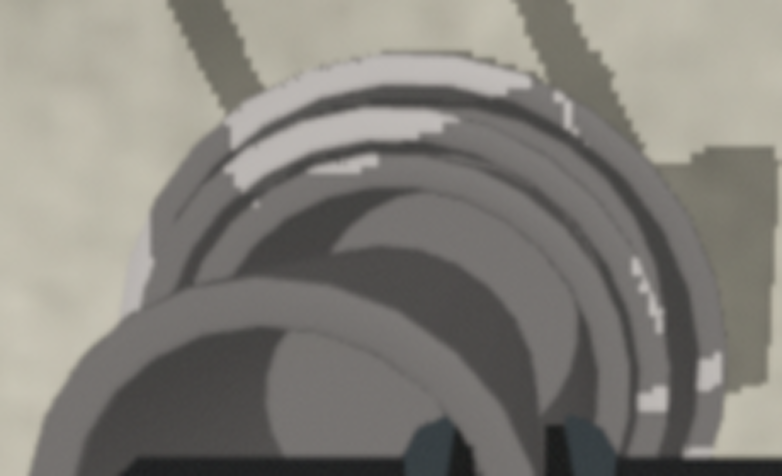

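```bash
python3 -m creep '{"offset":[[0.001,0.003,0.01],[0,0.003,0.015],[0,0.003,0.015],[0,0.001,0.01],[0,0,0]],"rotation":[[0,0,0],[0,0,0],[0,0,0],[0,0,0],[0,0,0]]}'
python3 - <<'E'
from h import *
tt(598,240.5,111)
s=grab_frame("scene")[:,:,::-1]; cv2.imwrite("pics/s23c.png",crop(s,240,70,390,220,5))
E
```

```text
time_s: 38.12
ee_pos: [597.3, 243.9, 132.3]
ee_rot: [-174.9, -0.1, -179.9]
force: [0.4, 0.9, -2.3]
gripper_width: 10.7
t 38.12 pos [597.3 243.9 132.3] rot [-1.7494e+02 -1.4000e-01 -1.7993e+02] w 10.7 F [ 0.4  0.9 -2.3] 
 shift [-0.0007 -0.0015  0.0215] | 0.3 rows; turn [-0.06 -0.13  0.08]
```

View pics/s23c.png

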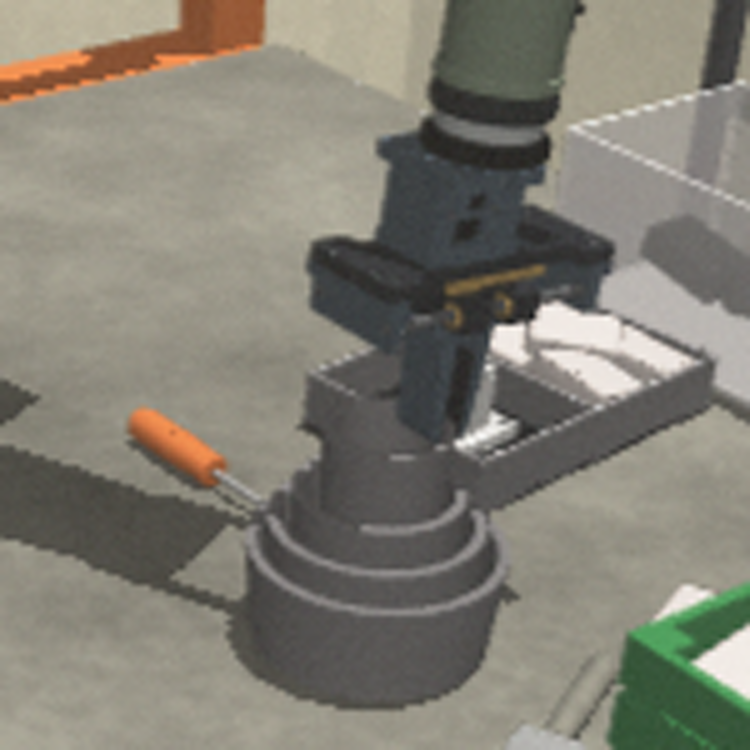

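```bash
python3 -m creep '{"offset":[[0,-0.001,0.006],[0,-0.001,0.006],[0,0,0.005],[0,0,0.002],[0,0,0]],"rotation":[[0,0,0],[0,0,0],[0,0,0],[0,0,0],[0,0,0]]}';python3 -m creep '{"offset":[[0,0,0.001],[0,0,0.001],[0,0,0]],"rotation":[[0,0,0],[0,0,0],[0,0,0]]}'
```

```text
time_s: 38.8
ee_pos: [597.9, 240.5, 114.9]
ee_rot: [-175.0, -0.0, -179.9]
force: [-0.2, 0.4, -1.5]
gripper_width: 10.4
time_s: 39.17
ee_pos: [597.9, 240.3, 113.0]
ee_rot: [-175.0, -0.0, -179.9]
force: [-0.5, 0.1, -1.5]
gripper_width: 10.7
```

```bash
python3 -m creep '{"offset":[[0,0,0.001],[0,0,0.001],[0,0,0.001],[0,0,0]],"rotation":[[0,0,0],[0,0,0],[0,0,0],[0,0,0]]}';python3 -m creep '{"offset":[[0,0,0],[0,0,0],[0,0,0],[0,0,0],[0,0,0]],"rotation":[[0,0,0],[0,0,0],[0,0,0],[0,0,0],[0,0,0]]}' 0.68; python3 -m creep '{"offset":[[0,0,-0.02],[0,0,-0.03],[0,0,-0.05],[0,0,0],[0,0,0]],"rotation":[[0,0,0],[0,0,0],[0,0,0],[0,0,0],[0,0,0]]}'
python3 - <<'E'
from h import *
s=grab_frame("scene")[:,:,::-1]; cv2.imwrite("pics/s24c.png",crop(s,240,90,390,240,5))
cv2.imwrite("pics/s24.png",s)
to(434,-400.9,175,174.2)
E
```

```text
time_s: 39.67
ee_pos: [598.1, 240.2, 110.3]
ee_rot: [-175.0, 0.0, -179.9]
force: [-0.1, 0.8, 0.5]
gripper_width: 10.9
time_s: 40.3
ee_pos: [598.0, 240.0, 110.0]
ee_rot: [-175.0, 0.0, -179.9]
force: [0.7, 0.0, 0.3]
gripper_width: 29.3
time_s: 40.92
ee_pos: [597.6, 248.6, 209.2]
ee_rot: [-175.0, -0.0, -179.9]
force: [-0.6, -0.1, -0.3]
gripper_width: 29.3
t 40.98 pos [597.3 248.4 208.4] rot [-1.7495e+02 -1.2000e-01 -1.7993e+02] w 29.6 F [-0.8  1.  -0.1] 
 shift [ 0.164  -0.6437  0.0907] | 10.7 rows; turn [-5.05  0.14  5.87]
```

View pics/s24c.png

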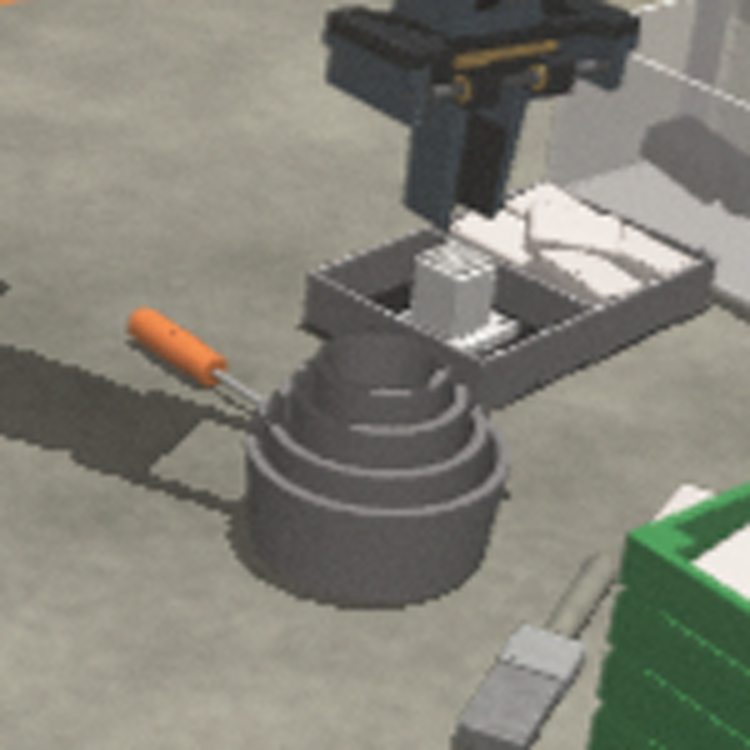

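```bash
python3 -m creep '{"offset":[[0,0,0],[0,0,0],[0,0,0]],"rotation":[[-5,0,0],[0,0,5.9],[0,0,0]]}' 0.4; python3 -c "
from h import *
to(434.5,-401,165,174.2)"
```

```text
time_s: 41.35
ee_pos: [597.3, 248.2, 208.1]
ee_rot: [-179.9, -0.1, 174.2]
force: [-0.4, -0.5, 0.2]
gripper_width: 54.1
t 41.35 pos [597.3 248.2 208.1] rot [-1.7992e+02 -1.5000e-01  1.7421e+02] w 54.1 F [-0.4 -0.5  0.2] 
 shift [ 0.0964 -0.6622  0.0442] | 10.7 rows; turn [-0.08 -0.15  0.01]
```

```bash
python3 -m creep '{"offset":[[0.008,-0.055,0],[0.008,-0.055,0],[0.008,-0.055,0],[0.008,-0.055,0.005],[0.008,-0.055,0.005]],"rotation":[[0,0,0],[0,0,0],[0,0,0],[0,0,0],[0,0,0]]}'; python3 -m creep '{"offset":[[0.008,-0.055,0.005],[0.008,-0.055,0.005],[0.008,-0.055,0.005],[0.008,-0.055,0.005],[0.008,-0.055,0.005]],"rotation":[[0,0,0],[0,0,0],[0,0,0],[0,0,0],[0,0,0]]}'; python3 -m creep '{"offset":[[0.008,-0.055,0.005],[0.008,-0.055,0.005],[0,0,0],[0,0,0],[0,0,0]],"rotation":[[0,0,0],[0,0,0],[0,0,0],[0,0,0],[0,0,0]]}'
python3 - <<'E'
from h import *
to(434.5,-401,86,174.2)
cv2.imwrite("pics/w25.png",grab_frame("wrist")[:,:,::-1])
E
```

```text
time_s: 41.98
ee_pos: [529.3, -22.2, 198.8]
ee_rot: [-180.0, -0.1, 174.3]
force: [0.8, -0.5, -0.1]
gripper_width: 54.7
time_s: 42.6
ee_pos: [461.7, -291.6, 173.7]
ee_rot: [180.0, -0.1, 174.3]
force: [0.6, 0.5, 0.2]
gripper_width: 54.9
time_s: 43.22
ee_pos: [435.8, -396.7, 164.5]
ee_rot: [180.0, -0.0, 174.3]
force: [-1.3, 0.1, 0.8]
gripper_width: 54.7
t 43.23 pos [ 435.8 -396.7  164.5] rot [ 1.7996e+02 -2.0000e-02  1.7429e+02] w 54.7 F [-1.3  0.1  0.8] 
 shift [ 0.0008 -0.0044  0.0785] | 1.3 rows; turn [ 0.04 -0.02  0.09]
```

View pics/w25.png

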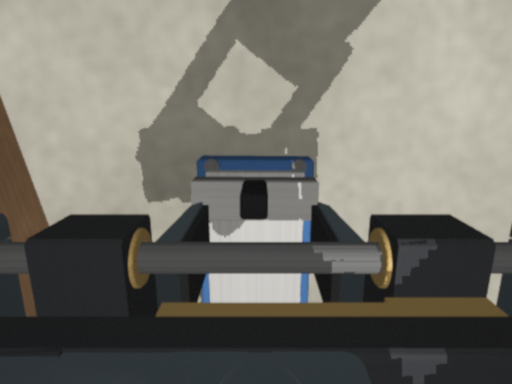

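Post at (255,198), slightly left (−y) of centre as expected; correct −4 mm in y, descend, grip, push.

```bash
python3 -m creep '{"offset":[[0,-0.004,0.02],[0,0,0.03],[0,0,0.028],[0,0,0],[0,0,0]],"rotation":[[0,0,0],[0,0,0],[0,0,0],[0,0,0],[0,0,0]]}'; python3 -m creep '{"offset":[[0,0,0],[0,0,0],[0,0,0],[0,0,0],[0,0,0]],"rotation":[[0,0,0],[0,0,0],[0,0,0],[0,0,0],[0,0,0]]}' 1 40; python3 -m creep '{"offset":[[-0.008,0,0],[-0.01,0,0],[-0.01,0,0],[-0.01,0,0],[-0.008,0,0]],"rotation":[[0,0,0],[0,0,0],[0,0,0],[0,0,0],[0,0,0]]}'; python3 -m creep '{"offset":[[-0.002,0,0],[0,0,0],[0,0,0]],"rotation":[[0,0,0],[0,0,0],[0,0,0]]}'
```

```text
time_s: 43.9
ee_pos: [435.9, -402.1, 87.8]
ee_rot: [-179.9, 0.1, 174.2]
force: [-0.9, 0.5, 0.0]
gripper_width: 54.7
time_s: 44.52
ee_pos: [435.1, -401.0, 86.8]
ee_rot: [179.9, 0.0, 174.1]
force: [0.7, 5.6, 4.6]
gripper_width: 19.7
time_s: 45.15
ee_pos: [479.6, -405.7, 86.8]
ee_rot: [179.9, -0.2, 174.2]
force: [-4.4, 4.2, 7.6]
gripper_width: 19.9
time_s: 45.52
ee_pos: [482.2, -405.9, 86.8]
ee_rot: [179.9, -0.1, 174.1]
force: [-1.2, 4.0, 4.9]
gripper_width: 19.9
```

```bash
python3 -m creep '{"offset":[[-0.001,0,0],[-0.001,0,0],[0,0,0]],"rotation":[[0,0,0],[0,0,0],[0,0,0]]}'; python3 -m creep '{"offset":[[-0.001,0,0],[0,0,0]],"rotation":[[0,0,0],[0,0,0]]}';python3 -m creep '{"offset":[[-0.001,0,0],[0,0,0]],"rotation":[[0,0,0],[0,0,0]]}'
```

```text
time_s: 45.9
ee_pos: [483.7, -406.1, 86.8]
ee_rot: [179.9, -0.1, 174.2]
force: [-3.8, 4.8, 6.0]
gripper_width: 19.4
time_s: 46.15
ee_pos: [483.7, -406.1, 86.8]
ee_rot: [179.9, -0.2, 174.2]
force: [-5.9, 4.7, 6.4]
gripper_width: 19.7
time_s: 46.4
ee_pos: [483.8, -406.1, 86.8]
ee_rot: [179.9, -0.4, 174.2]
force: [-9.1, 4.9, 7.5]
gripper_width: 19.7
```

```bash
python3 -m creep '{"offset":[[0.001,0,0],[0.0005,0,0],[0,0,0],[0,0,0],[0,0,0]],"rotation":[[0,0,0],[0,0,0],[0,0,0],[0,0,0],[0,0,0]]}' 0.4; python3 -m creep '{"offset":[[0,0,0],[0,0,-0.03],[0,0,-0.06],[0.03,0,-0.05],[0.05,0,0]],"rotation":[[0,0,0],[0,0,0],[0,0,0],[0,0,0],[0,0,0]]}';python3 -m creep '{"offset":[[0.04,0.03,0],[0,0.05,0],[0,0.04,0],[0,0,0],[0,0,0]],"rotation":[[0,0,0],[0,0,0],[0,0,0],[0,0,0],[0,0,0]]}'
python3 - <<'E'
from h import *
s=grab_frame("scene")[:,:,::-1]; cv2.imwrite("pics/s30.png",s); t=grab_frame("top")[:,:,::-1]; cv2.imwrite("pics/t30.png",t)
cv2.imwrite("pics/s30c.png",crop(s,75,195,160,295,6)); cv2.imwrite("pics/t30c.png",crop(t,60,140,230,280,4.5))
E
```

```text
time_s: 47.02
ee_pos: [485.3, -407.2, 86.5]
ee_rot: [-180.0, 0.0, 174.2]
force: [0.6, -0.4, 0.0]
gripper_width: 54.6
time_s: 47.65
ee_pos: [407.5, -401.0, 231.2]
ee_rot: [-179.6, 0.5, 174.3]
force: [-0.4, -0.1, 0.2]
gripper_width: 54.4
time_s: 48.28
ee_pos: [378.3, -276.2, 226.8]
ee_rot: [-179.9, 0.0, 174.2]
force: [-0.3, -0.3, -0.8]
gripper_width: 54.5
```

View pics/s30.png

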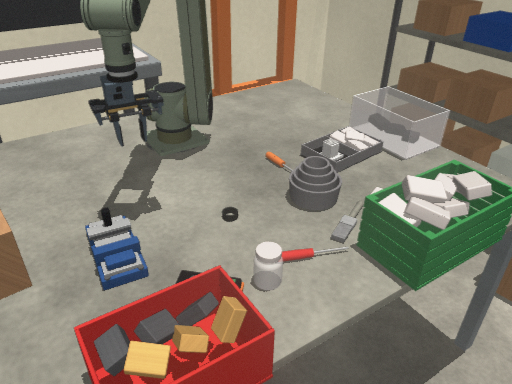

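View pics/s30c.png

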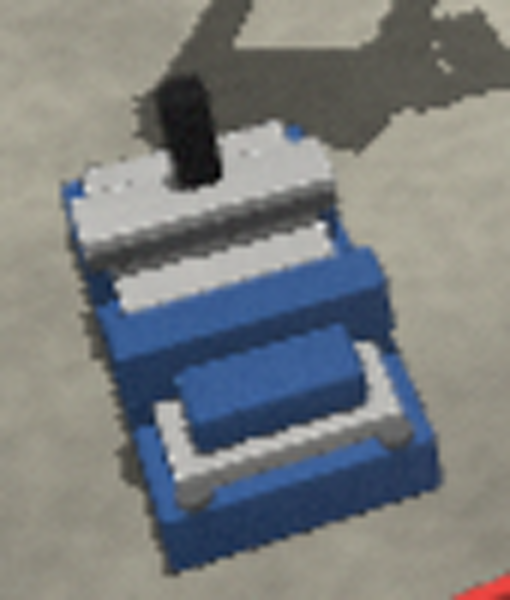

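View pics/t30c.png

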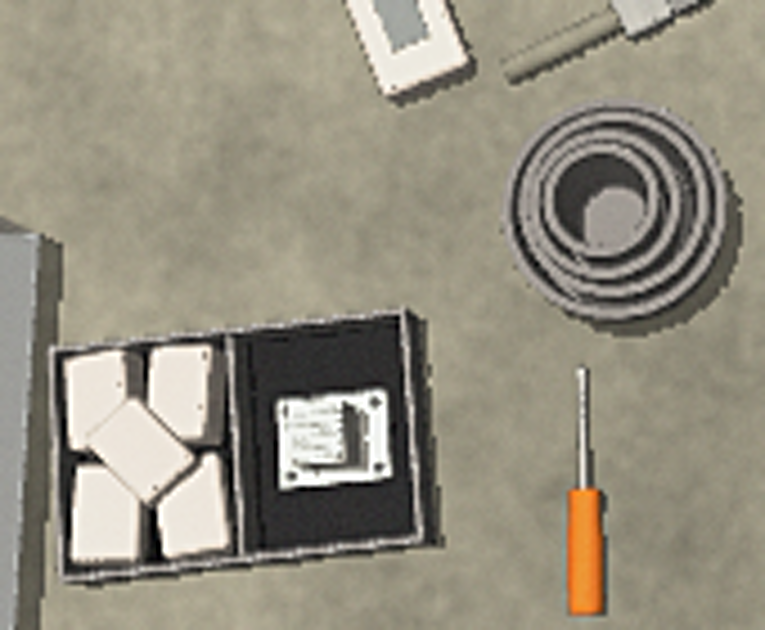

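View pics/t30.png

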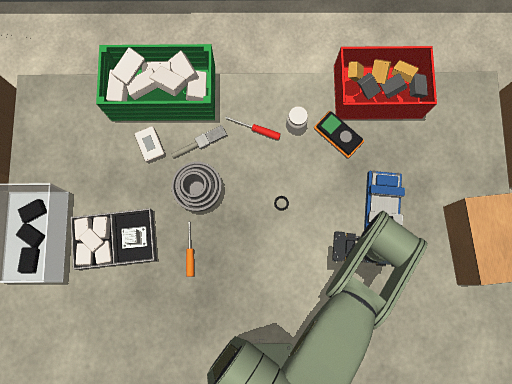

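Run:
```python
from h import *
s=cv2.imread("pics/s30.png");t=cv2.imread("pics/t30.png")
S=camera_params("scene");T=camera_params("top")
R={"a":(82,68),"b":(68,86),"c":(54,104),"d":(41,122)}
# pick rim arcs in top from edge profile: radial scan, report rim centres via drawn predicted circles
def draw(im,P,x0,y0,x1,y1,k,cs):
    o=crop(im,x0,y0,x1,y1,k)
    for n,(r,h) in R.items():
        th=np.linspace(0,2*np.pi,80); c=cs[n]
        q=np.array([proj(P,(c[0]+r*np.cos(a),c[1]+r*np.sin(a),h)) for a in th])
        q=((q-[x0,y0]+.5)*k-.5).astype(np.int32)
        cv2.polylines(o,[q],True,(0,255,255),1)
    return o
cs={k:(598,205) for k in R}
o1=draw(s,S,280,145,350,215,6,cs); o2=draw(t,T,165,155,230,220,6,cs)
h=max(o1.shape[0],o2.shape[0]); c=np.zeros((h,o1.shape[1]+o2.shape[1],3),np.uint8); c[:o1.shape[0],:o1.shape[1]]=o1; c[:o2.shape[0],o1.shape[1]:]=o2
cv2.imwrite("pics/ov.png",c[:600,:800+20][:, :800])
cv2.imwrite("pics/ovr.png",np.hstack([crop(s,280,145,345,215,6),crop(t,165,150,230,220,6)]))
```

```text
(no output)
```

View pics/ov.png

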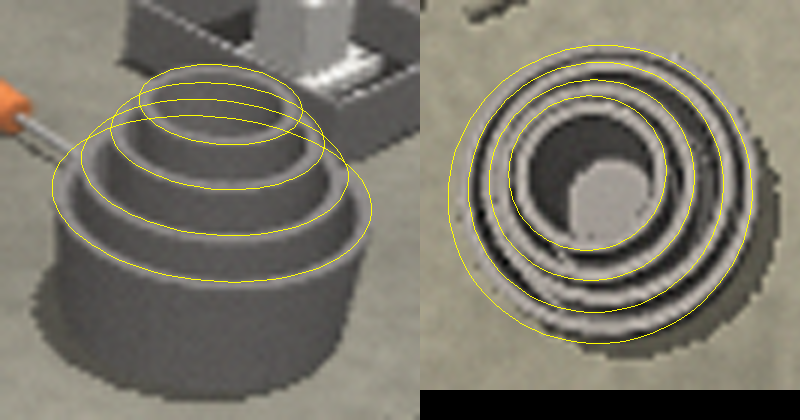

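View pics/ovr.png

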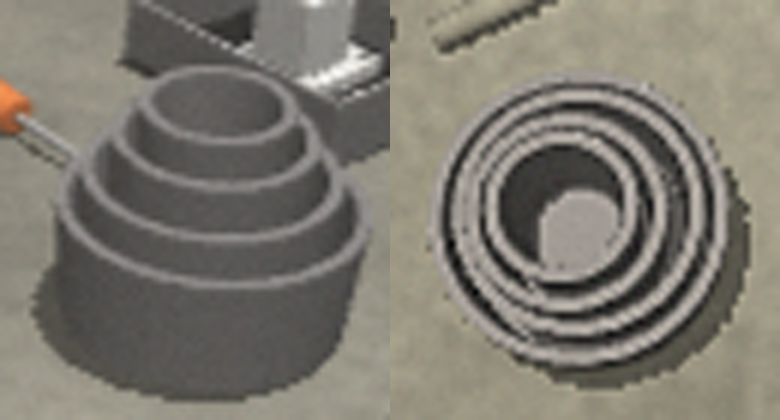

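```bash
python3 -c "
from workcell import env
print(env.state()['time_s'],env.state()['force'].round(1)); print(env.job_done())"
```

```text
48.375 [0.5 0.2 1. ]
the job is handed in; nothing more can be done
None
```

I finished the whole job and handed it in at 48.4 s of the 208 s allowed; no verdict was reported.

- **Vise and housing:** I pulled the jaw open about 48 mm by its post. I then lifted the housing out and set it down upright on the floor of the crate's empty compartment. After the tubs were nested I pushed the jaw back until it stopped and the resisting force rose to about 9 N.
- **Tubs:** I put tub_b into tub_a, tub_c into tub_b and tub_d into tub_c, with tub_a standing on the table. There was no tub_e in any view, including the patch the arm first hid. I saw no sign of a tub being knocked aside.

**Last checks**
- In the final scene picture the jaw and post sit where they did at the start, shut.
- The final top picture shows the housing near the middle of the compartment.
- Circles drawn for fully seated rims matched all four tubs in the scene and top views to within a few mm. tub_a sits about 3 mm off its first measured spot, which is well inside the limits.
- The arm was clear of everything at hand-in.

**Checks that disagreed**
- My first estimates of the vise's sideways position differed by about 12 mm. Most of that came from reading the wrist camera before the arm had settled; gripping the post fixed the position.
- The automatic rim fit on the nested tubs gave unreliable centres because the outlines merged. I used the wrist view and the drawn circles instead.

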